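# Load the shaker and start its programme

## Robot

A 6-joint arm with a two-finger parallel gripper is mounted at the origin on the work surface. World frame = base frame: x ahead of the robot, y to its left, z up, the work surface at z = 0. Lengths are in mm, angles in rad, forces in N, time in s.
With the tool pointing down it reaches from about 375 to 825 mm from the base axis. Payload 5.5 kg.
Tool frame: the origin (TCP) lies at the very end of the fingers, on their centre line; the grasp point (between the pads) lies 19 mm behind it; z points along the fingers, y is the line along which they close (so a half turn about z gives the same grasp; the last joint's range is limited). The gripper opens to 85 mm and grips with 20 to 120 N. Pads are 22 mm wide; open, the fingers measure 114 mm over their backs; the gripper's body (76 mm by 85 mm) begins 54 mm behind the grasp point. The pads swing forward as they close: fully open they stand 13 mm farther back than shut.
Start: joints at [-1.22, 0.314, -0.047, 1.21, 0, 1.571], TCP at [206.186, -563.455, 199.599] pointing down, gripper open.
Joint ranges: [-2.67, 2.67], [-0.69, 1.73], [-1.03, 1.25], [-2.08, 2.16], [-1.42, 1.45], [-3.14, 3.14]. Speed limits (rad/s): [2.39, 2.39, 3.01, 3.14, 3.14, 3.14].

## Interface

Orientations are given as a 3x3 rotation matrix whose columns are the frame's x, y, z axes.
In Python, from workcell import monitor, eyes, job gives the robot as it stands.
- The arm moves only by the tool apply_moves, never from a script. Its argument "plan" is a list of rows, each a list of 6 numbers: the shift along the tool's x, y, z scaled (see below), then the turn, a rotation vector about the tool's x, y, z scaled (see below). In form: [[tx, ty, tz, rx, ry, rz], ...]. A call has 1 to 10 rows; each row is the pose to reach, as a shift and turn from the pose commanded when the call began, along the tool's axes at that moment; what a row does not reach only later rows make up. The controller multiplies each number of a shift by 0.8 m and each number of a turn by 90 degrees. A row lasts 1/12 s, in which the tool goes at most 41.7 mm and 7.16 degrees, less where a joint would pass 70% of its speed; a pose out of reach is approached as far as the arm can. A call with a number of a shift or a turn outside -1 to 1 is refused whole. A call with a gripper value outside its range is refused whole. "fingers" is the closure, from 0 (fully open) to 1 (shut), set as the call begins (left out, the last holds). The fingers move at their own pace and stop on an object; the grip force is fixed at half the most. Time passes only in rows, so rows that repeat a pose let the fingers close. It gives the time, the measured TCP pose, the force, the opening and the grip force at its end, in the units of the state.
- monitor.read_state(): the state, without advancing time (a new reading comes with each control period).
- eyes.capture(name): name is "scene" or "top" or "wrist"; returns (picture, depth): 384x512x3 uint8, red, green, blue; 384x512 float32, mm along the optical axis (not along the pixel's ray), 0 where there is no reading.
- eyes.get_calibration(name): a dict with "mtx" (3x3 intrinsics, pixels), "world_to_cam" (4x4, takes a point from world to camera coordinates). Camera axes: x right, y up, looking along -z (the intrinsics and any distortion apply to the point x, -y, -z); pixel columns grow to the right and rows downward; lengths in mm; the calibration is good to about 2 mm. A picture is of the moment at which its call begins: read the wrist's pose just before it. get_calibration takes no time and is no camera call; for the wrist camera it gives the pose at the moment of the call.
- job.close_job(): hands the job in; it is judged then, once.
The state is a dict: "t": time; "joint_positions": joint angles; "joint_velocities": joint speeds; "effort": joint torques, N m; "tcp_pos": TCP position; "eef_rot": TCP orientation; "force": force on the tool from outside, world axes, zero at the start; "moment": the same for the moment, N m; "finger_gap": finger opening in mm; "gripper_force": force on a finger pad.
Only numpy, scipy, OpenCV 4.12 (cv2) and the standard library are available. Lean on these libraries where they do the work, as an engineer would, in place of code of your own. Each camera call takes 0.05 s, during which the arm holds its last target. There are 200 camera calls.

## Task

Lower the white vial caddy gently onto the shaker so that both pins come up through its holes and it rests flush on the platform, and let go of it. Then start the programme on the sloping console: push the blue, then the yellow, then the green key right in, one at a time, letting each come back up; press no key before the caddy is seated and never press the red key. Leave the bottle, the beaker and the yellow box where they stand.

Things in the scene. Friction and masses are not known exactly. Their poses are not given: they have to be found in the camera images.
- caddy: vial caddy: a white plate 160 x 100 x 12 mm (long along its x) with an arch handle and six glass vials with coloured caps (up to 46 mm above the underside) fixed in it; about 0.35 kg. Two through holes, 13 mm across, at x = +66 and -66 mm, y = 0. Origin: centre of its underside, z up. The same either way round (half a turn).
- caddy_handle (a point): middle of the caddy's black handle bar, 85 mm above the caddy's underside; the bar runs along the caddy's x, 14 mm wide (y), 14 mm high; 86 mm free length between its two upright posts. Axes as the caddy's.
- shaker: fixed laboratory shaker, white and blue box 190 (x) x 130 (y) mm with a dark 178 x 116 mm platform on top at 75 mm height. Origin: centre of its underside.
- seat (a point): centre of the shaker platform's top face, 75 mm above the table, axes as the shaker's. Two brass locating pins stand on the platform at x = +66 and -66 mm, y = 0: 10 mm across, 18 mm tall, the upper 5 mm tapered. The caddy is seated when its underside lies on this face.
- console: fixed grey control console, a wedge 160 (x) x 230 (y) mm, 30 mm high at its front (-x) edge, 105 mm at the back; its front panel slopes 30 degrees, facing its -x side and up. Origin: centre of its underside.
- bar (a point): middle of the console's steel carrying bar, 16 mm thick, which runs along the console's y at x = 0 over the panel, its axis 175 mm above the table, on uprights at y = +107 and -107 mm; it stands in the way of a hand that comes straight down on the keys. Axes as the console's.
- key_blue_top (a point): centre of the top face of the round blue key (to be pressed), 28 mm across, in a black collar 44 mm across whose top is 6 mm lower; z points out of the panel, square to it, so a press goes along -z. The four keys stand in a row along the console's y, 50 mm apart, in any order.
- key_blue (a joint): travel of the blue key in m: 0 up, 0.006 fully in; springs back; fully in takes 5 N
- key_yellow_top (a point): centre of the top face of the round yellow key (to be pressed), 28 mm across, in a black collar 44 mm across whose top is 6 mm lower; z points out of the panel, square to it, so a press goes along -z. The four keys stand in a row along the console's y, 50 mm apart, in any order.
- key_yellow (a joint): travel of the yellow key in m: 0 up, 0.006 fully in; springs back; fully in takes 5 N
- key_green_top (a point): centre of the top face of the round green key (to be pressed), 28 mm across, in a black collar 44 mm across whose top is 6 mm lower; z points out of the panel, square to it, so a press goes along -z. The four keys stand in a row along the console's y, 50 mm apart, in any order.
- key_green (a joint): travel of the green key in m: 0 up, 0.006 fully in; springs back; fully in takes 5 N
- key_red_top (a point): centre of the top face of the round red key (never to be pressed), 28 mm across, in a black collar 44 mm across whose top is 6 mm lower; z points out of the panel, square to it, so a press goes along -z. The four keys stand in a row along the console's y, 50 mm apart, in any order.
- key_red (a joint): travel of the red key in m: 0 up, 0.006 fully in; springs back; fully in takes 5 N
- bottle: loose brown bottle with a green label, 72 mm across, 190 mm tall, behind the shaker; leave alone. Origin: centre of its underside.
- beaker: loose glass beaker, 86 mm across, 115 mm tall, behind the console; leave alone. Origin: centre of its underside.
- vial_box: loose yellow box of sample tubes, 75 (x) x 110 (y) x 30 mm, tubes up to 38 mm, behind the caddy; leave alone. Origin: centre of its underside.
There are look-alikes about, which are no part of the job. What is shaped like the caddy but purple or turquoise is not meant.

How it is judged:
By the outcome, as a careful person would: the job done as asked, in the order asked, and still so for the second after the job is handed in, with the robot touching nothing.
It also fails if it takes over 64 s, if anything falls off the work surface, if the arm or the gripper's body presses on something with over 40 N, if the wrist force passes 120 N, or if a joint passes its speed limit or range.

## Working session

There is one attempt and no reset: what is moved stays moved. The work goes in short steps, Python scripts to look and compute and a tool call to move; the robot and the scene stay as the last step left them, time stands still between calls to the robot, and variables do not carry over. Pictures are saved under pics/ and viewed, at most 10 in all, crops included, and the job is handed in when it is done.

Besides the shell and the picture viewer there is one more tool, called after ">>>" as a command line: name --pt "numbers of a row" for each row, then --argument value for the rest. apply_moves: Moves the arm, as the interface text tells. Shifts and turns lie within -1 to 1; 1 stands for 0.8 m of shift or 90 degrees of turn. Its arguments: {"type":"object","properties":{"plan":{"type":"array"},"fingers":{"type":"number"}},"required":["plan"]}

```bash
mkdir -p pics; ls; cat > h.py <<'E'
import numpy as np, cv2
from workcell import monitor, eyes, job
def cap(n):
    c=eyes.get_calibration(n); p,d=eyes.capture(n); return p,d,c
def save(n,p): cv2.imwrite(n,cv2.cvtColor(p,cv2.COLOR_RGB2BGR))
def unp(c,u,v,d):
    K=np.array(c['mtx']); T=np.linalg.inv(np.array(c['world_to_cam']))
    u,v,d=map(lambda a:np.asarray(a,float),(u,v,d))
    P=np.stack([(u-K[0,2])/K[0,0]*d,-(v-K[1,2])/K[1,1]*d,-d,np.ones_like(d)],-1)
    return (P@T.T)[...,:3]
def cloud(c,d):
    v,u=np.mgrid[:d.shape[0],:d.shape[1]]; return unp(c,u,v,d)
E
python3 - <<'E'
from h import *
for n in ['scene','top']:
    p,d,c=cap(n); save(f'pics/{n}.png',p); np.savez(f'{n}.npz',p=p,d=d,m=c['mtx'],w=c['world_to_cam']); print(c)
print(monitor.read_state())
E
```

```text
pics
{'mtx': array([[368.19254863,   0.        , 259.83720853],
       [  0.        , 368.19254863, 191.93950571],
       [  0.        ,   0.        ,   1.        ]]), 'world_to_cam': array([[-7.06089336e-01,  7.08027927e-01,  1.15889268e-02,
         3.95775142e+02],
       [-5.53181629e-01, -5.61736160e-01,  6.15176863e-01,
         2.33450245e+02],
       [ 4.42072318e-01,  4.27959041e-01,  7.88303954e-01,
        -1.26408990e+03],
       [ 0.00000000e+00,  0.00000000e+00,  0.00000000e+00,
         1.00000000e+00]])}
{'mtx': array([[455.02386405,   0.        , 253.3980455 ],
       [  0.        , 455.02386405, 198.26699675],
       [  0.        ,   0.        ,   1.        ]]), 'world_to_cam': array([[-9.16470028e-03, -9.99956549e-01,  1.70545677e-03,
         2.85596921e+00],
       [ 9.86700424e-01, -8.76637721e-03,  1.62312732e-01,
        -5.65728632e+02],
       [-1.62290729e-01,  3.17032245e-03,  9.86737892e-01,
        -1.25507868e+03],
       [ 0.00000000e+00,  0.00000000e+00,  0.00000000e+00,
         1.00000000e+00]])}
{'t': 0.1, 'joint_positions': array([-1.21999032e+00,  3.14140215e-01, -4.79727550e-02,  1.21023107e+00,
        2.51233474e-05,  1.57084880e+00]), 'joint_velocities': array([-4.61058776e-05, -1.38025762e-03,  1.93816862e-03, -2.09450784e-04,
       -1.07665278e-03,  7.41747030e-04]), 'effort': array([-7.36176771e-04, -5.40769029e+01,  3.40540552e+01,  1.12125435e-02,
       -6.60894511e-05, -8.45751714e-06]), 'tcp_pos': array([ 206.00209402, -562.90969232,  198.83266525]), 'eef_rot': array([[ 9.39114073e-01,  3.43605149e-01, -5.08285378e-04],
       [ 3.43605524e-01, -9.39112936e-01,  1.46208367e-03],
       [ 2.50421060e-05, -1.54771302e-03, -9.99998802e-01]]), 'force': array([-0.37700742,  0.00549753, -0.72010926]), 'moment': array([ 0.00025452,  0.00775915, -0.05356935]), 'gripper_force': 0.0, 'finger_gap': 85.16290975872937}
```

View pics/scene.png

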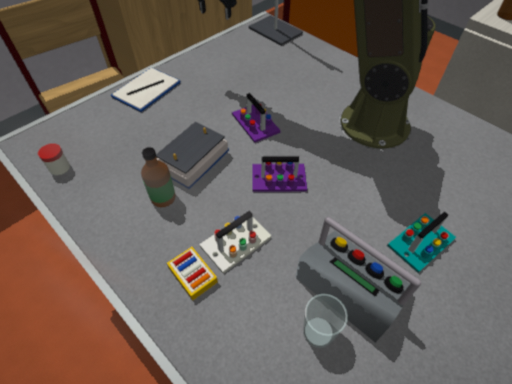

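View pics/top.png

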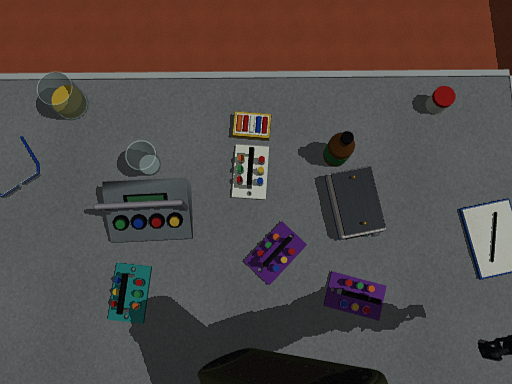

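Scene: the white caddy is at (235,241). The look-alikes are purple at (257,118) and (280,177), and turquoise at (422,242). In the top view the white caddy is at (250,172), shaker (352,202), and the keys green (121,222), blue (140,221), red (157,221), yellow (175,220). I choose the white caddy and check it in a close crop.

```bash
python3 - <<'E'
from h import *
z=np.load('top.npz'); p=z['p']
a=cv2.resize(p[105:250,220:395],None,fx=4,fy=4,interpolation=3)
save('pics/c1.png',a)
c=dict(mtx=z['m'],world_to_cam=z['w']); W=cloud(c,z['d'])
for n,u,v in [('cornA',237,147),('cornB',268,147),('cornC',265,197),('cornD',234,197),('hnd1',250,152),('hnd2',249,187),('pin1',362,188),('pin2',365,220),('plat',350,205),('g',121,222),('b',140,221),('r',157,221),('y',175,220),('bar',120,205),('bar',180,203),('bottle',347,139),('vbox',252,125),('beaker',140,150)]: print(n,W[v,u].round(1))
E
```

```text
cornA [728.   45.4   9.3]
cornB [726.2 -47.4  12.9]
cornC [574.3 -36.4  15.4]
cornD [576.2  54.7   8.5]
hnd1 [689.    6.2  94.8]
hnd2 [600.4  10.1  36.7]
pin1 [ 587.9 -307.8   73. ]
pin2 [ 497.5 -312.    72.1]
plat [ 539.6 -271.5   74.8]
g [496.9 363.4  81.6]
b [498.8 310.3  85. ]
r [498.2 263.3  86.3]
y [501.  214.5  82.6]
bar [527.8 336.1 190.2]
bar [533.1 185.9 180.4]
bottle [ 696.1 -246.4  189.2]
vbox [ 7.872e+02 -2.000e-01  3.620e+01]
beaker [709.7 325.2  50.8]
```

View pics/c1.png

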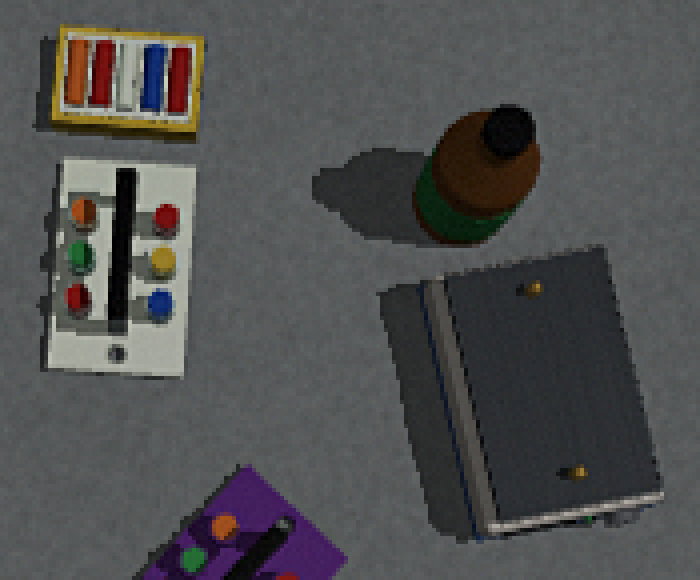

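The crop shows the white caddy with its handle along (122,250) and one hole visible at (117,354). The shaker pins are at (532,288) and (575,472).

```bash
cat >> h.py <<'E'
from scipy.spatial.transform import Rotation as Ro
def ray(c,u,v,z):
    a=unp(c,u,v,1.); T=np.linalg.inv(np.array(c['world_to_cam'])); o=T[:3,3]
    return o+(a-o)*((z-o[2])/(a[2]-o[2]))
def down(yawdeg):  # tool x at yaw, z down
    a=np.radians(yawdeg); return np.array([[np.cos(a),np.sin(a),0],[np.sin(a),-np.cos(a),0],[0,0,-1]])
def rel(p,R,s=None):
    s=s or monitor.read_state(); R0=s['eef_rot']
    return np.round(np.r_[R0.T@(np.asarray(p,float)-s['tcp_pos'])/800, Ro.from_matrix(R0.T@R).as_rotvec()/(np.pi/2)],4).tolist()
def rep():
    s=monitor.read_state(); x=s['eef_rot'][:,0]
    print('t',round(s['t'],2),'tcp',s['tcp_pos'].round(1),'yaw',np.degrees(np.arctan2(x[1],x[0])).round(2),'z',s['eef_rot'][:,2].round(4),'F',s['force'].round(1),'gap',round(s['finger_gap'],1),'q',s['joint_positions'].round(2)); return s
E
python3 - <<'E'
from h import *
z=np.load('top.npz'); c=dict(mtx=z['m'],world_to_cam=z['w'])
f=lambda x,y:(x/4+220-.4,y/4+105-.4)
a=ray(c,*f(532,288),91);b=ray(c,*f(575,472),91); m=(a+b)/2; print(a,b,m,np.linalg.norm(a-b),np.degrees(np.arctan2(*(a-b)[[1,0]])))
h=ray(c,*f(124,170),92);g=ray(c,*f(117,333),92);print(h,g,(h+g)/2,np.degrees(np.arctan2(*(h-g)[[1,0]])))
w=eyes.get_calibration('wrist'); s=rep(); Ti=np.linalg.inv(w['world_to_cam'])
print(w['mtx'],'cam in tool',s['eef_rot'].T@(Ti[:3,3]-s['tcp_pos']),s['eef_rot'].T@Ti[:3,:3])
yaw=np.degrees(np.arctan2(*(a-b)[[1,0]]))
print(rel([m[0],m[1],330],down(yaw)))
E
```

```text
[ 617.01884081 -278.72915543   91.        ] [ 488.19636577 -302.4324725    91.        ] [ 552.60760329 -290.58081397   91.        ] 130.98502706667142 10.425800636874795
[703.96679905   4.42340386  92.        ] [587.5362365   10.21883137  92.        ] [645.75151778   7.32111761  92.        ] -2.849592934541537
t 0.1 tcp [ 206.  -562.9  198.8] yaw 20.1 z [-5.0e-04  1.5e-03 -1.0e+00] F [-0.4  0.  -0.7] gap 85.2 q [-1.22  0.31 -0.05  1.21  0.    1.57]
[[275.44873742   0.         255.97156455]
 [  0.         275.44873742 187.53266148]
 [  0.           0.           1.        ]] cam in tool [  73.45538706   -0.856196   -175.13665835] [[-4.95529889e-04  9.57499021e-01  2.88436094e-01]
 [ 9.99999371e-01  7.64767238e-04 -8.20751321e-04]
 [-1.00645506e-03  2.88435505e-01 -9.57498797e-01]]
[0.5238, -0.1711, -0.1637, -0.001, 0.0001, 0.1075]
```

>>> apply_moves --pt "0.524 -0.171 0 0 0 0.1075" --pt "0.524 -0.171 0 0 0 0.1075" --pt "0.524 -0.171 0 0 0 0.1075" --pt "0.524 -0.171 0 0 0 0.1075" --pt "0.524 -0.171 0 0 0 0.1075" --pt "0.524 -0.171 0 0 0 0.1075" --pt "0.524 -0.171 0 0 0 0.1075" --pt "0.524 -0.171 0 0 0 0.1075" --pt "0.524 -0.171 0 0 0 0.1075" --pt "0.524 -0.171 0 0 0 0.1075" --fingers 0

```text
t: 0.93
tcp_pos: [533.3, -305.4, 199.3]
eef_rot: [[0.983, 0.181, -0.001], [0.181, -0.983, 0.0], [-0.0, -0.0, -1.0]]
force: [0.2, -0.6, 0.5]
finger_gap: 85.1
gripper_force: 0.0
```

```bash
python3 - <<'E'
from h import *
rep(); print(rel([552.6,-290.6,190],down(10.4)))
E
```

```text
t 0.93 tcp [ 533.3 -305.4  199.3] yaw 10.43 z [-5.e-04  2.e-04 -1.e+00] F [ 0.2 -0.6  0.5] gap 85.1 q [-0.52  0.34 -0.01  1.22 -0.    2.44]
[0.027, -0.0139, 0.0116, -0.0002, 0.0003, 0.0003]
```

>>> apply_moves --pt "0.027 -0.0139 0.0116 0 0 0" --pt "0.027 -0.0139 0.0116 0 0 0" --pt "0.027 -0.0139 0.0116 0 0 0" --pt "0.027 -0.0139 0.0116 0 0 0" --pt "0.027 -0.0139 0.0116 0 0 0"

```text
t: 1.35
tcp_pos: [550.5, -293.1, 190.4]
eef_rot: [[0.984, 0.18, -0.0], [0.18, -0.984, -0.0], [-0.0, 0.0, -1.0]]
force: [0.5, 0.1, 0.8]
finger_gap: 85.2
gripper_force: 0.0
```

```bash
python3 - <<'E'
from h import *
rep(); p,d,c=cap('wrist'); np.savez('w1.npz',p=p,d=d,m=c['mtx'],w=c['world_to_cam'])
save('pics/w1.png',cv2.resize(p,(768,576),interpolation=3))
E
```

```text
t 1.35 tcp [ 550.5 -293.1  190.4] yaw 10.35 z [-4.e-04 -1.e-04 -1.e+00] F [0.5 0.1 0.8] gap 85.2 q [-0.49  0.36  0.    1.21 -0.    2.47]
```

View pics/w1.png

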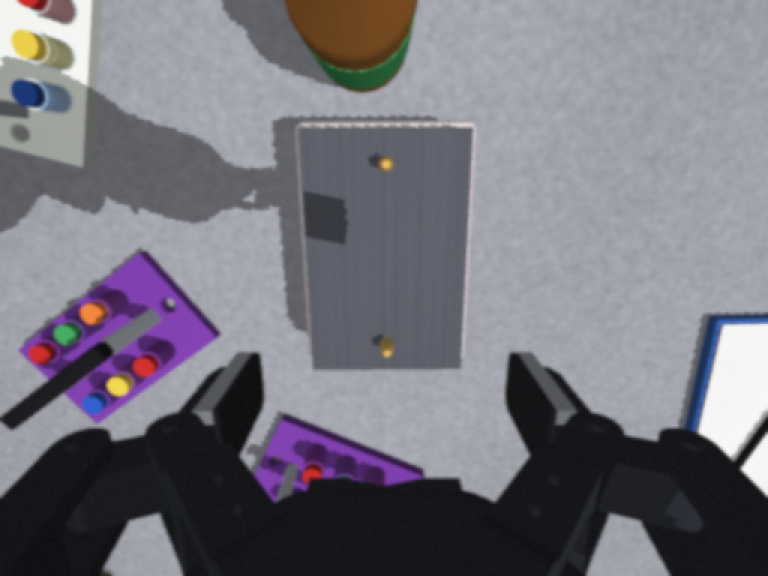

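>>> apply_moves --pt "0 0 0 0 0 0.796" --pt "0 0 0 0 0 0.796" --pt "0 0 0 0 0 0.796" --pt "0 0 0 0 0 0.796" --pt "0 0 0 0 0 0.796" --pt "0 0 0 0 0 0.796" --pt "0 0 0 0 0 0.796" --pt "0 0 0 0 0 0.796" --pt "0 0 0 0 0 0.796" --pt "0 0 0 0 0 0.796"

```text
t: 2.23
tcp_pos: [505.8, -349.3, 191.1]
eef_rot: [[0.779, -0.623, 0.068], [-0.627, -0.772, 0.107], [-0.014, -0.126, -0.992]]
force: [-0.1, 0.3, 0.5]
finger_gap: 85.4
gripper_force: 0.0
```

>>> apply_moves --pt "0 0 0 0 0 0.796" --pt "0 0 0 0 0 0.796" --pt "0 0 0 0 0 0.796" --pt "0 0 0 0 0 0.796" --pt "0 0 0 0 0 0.796" --pt "0 0 0 0 0 0.796" --pt "0 0 0 0 0 0.796" --pt "0 0 0 0 0 0.796" --pt "0 0 0 0 0 0.796" --pt "0 0 0 0 0 0.796"

```text
t: 3.07
tcp_pos: [405.7, -409.1, 193.3]
eef_rot: [[0.505, -0.83, 0.236], [-0.842, -0.413, 0.347], [-0.191, -0.374, -0.908]]
force: [0.3, -0.4, -0.8]
finger_gap: 85.5
gripper_force: 0.0
```

The wrist view shows the pins at (386,163) and (387,347). My turn was the wrong way round and ran into the wrist limit, so I turn back the other way.

```bash
python3 - <<'E'
from h import *
rep(); print(rel([552,-292,220],down(10.4)))
E
```

```text
t 3.07 tcp [ 405.7 -409.1  193.3] yaw -59.04 z [ 0.2359  0.3471 -0.9077] F [ 0.3 -0.4 -0.8] gap 85.5 q [-1.03  0.42  0.01  1.35  0.39  3.14]
[-0.0372, -0.2249, 0.0636, -0.2908, -0.045, -0.7826]
```

>>> apply_moves --pt "-0.0372 -0.2249 0.0636 -0.2908 -0.045 -0.7826" --pt "-0.0372 -0.2249 0.0636 -0.2908 -0.045 -0.7826" --pt "-0.0372 -0.2249 0.0636 -0.2908 -0.045 -0.7826" --pt "-0.0372 -0.2249 0.0636 -0.2908 -0.045 -0.7826" --pt "-0.0372 -0.2249 0.0636 -0.2908 -0.045 -0.7826" --pt "-0.0372 -0.2249 0.0636 -0.2908 -0.045 -0.7826" --pt "-0.0372 -0.2249 0.0636 -0.2908 -0.045 -0.7826" --pt "-0.0372 -0.2249 0.0636 -0.2908 -0.045 -0.7826" --pt "-0.0372 -0.2249 0.0636 -0.2908 -0.045 -0.7826" --pt "-0.0372 -0.2249 0.0636 -0.2908 -0.045 -0.7826"

```text
t: 3.9
tcp_pos: [552.8, -291.4, 220.1]
eef_rot: [[0.992, 0.13, -0.0], [0.13, -0.991, 0.019], [0.002, -0.019, -1.0]]
force: [0.9, -1.0, -0.3]
finger_gap: 85.4
gripper_force: 0.0
```

```bash
python3 - <<'E'
from h import *
rep(); print(rel([552,-292,200],down(95.4)))
E
```

```text
t 3.9 tcp [ 552.8 -291.4  220.1] yaw 7.45 z [-2.000e-04  1.930e-02 -9.998e-01] F [ 0.9 -1.  -0.3] gap 85.4 q [-0.49  0.36  0.07  1.29  0.02  2.52]
[-0.0011, 0.0011, 0.0251, -0.0086, -0.0105, -0.9771]
```

>>> apply_moves --pt "0 0 0.02 0 0 -0.98" --pt "0 0 0.02 0 0 -0.98" --pt "0 0 0.02 0 0 -0.98" --pt "0 0 0.02 0 0 -0.98" --pt "0 0 0.02 0 0 -0.98" --pt "0 0 0.02 0 0 -0.98" --pt "0 0 0.02 0 0 -0.98" --pt "0 0 0.02 0 0 -0.98" --pt "0 0 0.02 0 0 -0.98" --pt "0 0 0.02 0 0 -0.98"

```text
t: 4.73
tcp_pos: [552.3, -291.1, 204.1]
eef_rot: [[0.19, 0.982, 0.0], [0.982, -0.19, 0.021], [0.021, -0.004, -1.0]]
force: [-0.7, -0.6, 0.8]
finger_gap: 85.4
gripper_force: 0.0
```

>>> apply_moves --pt "0 0 0 0 0 -0.98" --pt "0 0 0 0 0 -0.98" --pt "0 0 0 0 0 -0.98" --pt "0 0 0 0 0 -0.98" --pt "0 0 0 0 0 -0.98" --pt "0 0 0 0 0 -0.98" --pt "0 0 0 0 0 -0.98" --pt "0 0 0 0 0 -0.98" --pt "0 0 0 0 0 -0.98" --pt "0 0 0 0 0 -0.98"

```text
t: 5.57
tcp_pos: [552.3, -291.1, 204.1]
eef_rot: [[-0.872, 0.49, 0.0], [0.489, 0.872, 0.021], [0.01, 0.019, -1.0]]
force: [-0.6, -0.1, -0.8]
finger_gap: 85.2
gripper_force: 0.0
```

```bash
python3 - <<'E'
from h import *
rep(); print(rel([552,-292,195],down(190.4)))
E
```

```text
t 5.57 tcp [ 552.3 -291.1  204.1] yaw 150.7 z [ 0.      0.0214 -0.9998] F [-0.6 -0.1 -0.8] gap 85.2 q [-0.5   0.37  0.04  1.25  0.02  0.02]
[-0.0003, -0.0013, 0.0114, 0.0137, -0.0023, -0.4412]
```

>>> apply_moves --pt "-0.0003 -0.0013 0.0114 0.0137 -0.0023 -0.4412" --pt "-0.0003 -0.0013 0.0114 0.0137 -0.0023 -0.4412" --pt "-0.0003 -0.0013 0.0114 0.0137 -0.0023 -0.4412" --pt "-0.0003 -0.0013 0.0114 0.0137 -0.0023 -0.4412" --pt "-0.0003 -0.0013 0.0114 0.0137 -0.0023 -0.4412" --pt "-0.0003 -0.0013 0.0114 0.0137 -0.0023 -0.4412" --pt "-0.0003 -0.0013 0.0114 0.0137 -0.0023 -0.4412" --pt "-0.0003 -0.0013 0.0114 0.0137 -0.0023 -0.4412"

```text
t: 6.23
tcp_pos: [552.2, -291.6, 194.9]
eef_rot: [[-0.985, -0.173, -0.0], [-0.173, 0.985, 0.0], [0.0, 0.0, -1.0]]
force: [0.3, -0.4, -0.6]
finger_gap: 85.5
gripper_force: 0.0
```

```bash
python3 - <<'E'
from h import *
rep(); p,d,c=cap('wrist'); rep();np.savez('w2.npz',p=p,d=d,m=c['mtx'],w=c['world_to_cam'])
def pins(f):
    z=np.load(f); p=z['p']; c=dict(mtx=z['m'],world_to_cam=z['w'])
    h=cv2.cvtColor(p,cv2.COLOR_RGB2HSV); W=cloud(c,z['d'])
    m=(abs(h[...,0].astype(int)-18)<9)&(h[...,1]>90)&(h[...,2]>60)&(abs(W[...,0]-552)<110)&(abs(W[...,1]+291)<75)&(W[...,2]>60)
    n,l,s,ce=cv2.connectedComponentsWithStats(m.astype(np.uint8))
    for i in range(1,n):
        if s[i,4]>5: 
            q=W[l==i]; print(f,s[i],ce[i].round(1),'top',q[q[:,2]>88].mean(0).round(1) if (q[:,2]>88).any() else None,'ray84',ray(c,*ce[i],84).round(1))
pins('w1.npz');pins('w2.npz')
save('pics/w2.png',cv2.resize(p,(768,576),interpolation=3))
E
```

```text
t 6.23 tcp [ 552.2 -291.6  194.9] yaw -170.04 z [-1.e-04  2.e-04 -1.e+00] F [ 0.3 -0.4 -0.6] gap 85.5 q [-0.49  0.36  0.01  1.22  0.   -0.66]
t 6.28 tcp [ 552.3 -291.5  194.8] yaw -170.03 z [-2.e-04  3.e-04 -1.e+00] F [-0.1  0.4 -0.9] gap 85.7 q [-0.49  0.36  0.01  1.22  0.   -0.66]
w1.npz [252 105  10   9  74] [256.7 108.9] top [ 618.8 -280.8   92.2] ray84 [ 618.7 -280.8   84. ]
w1.npz [253 226   9  12  87] [257.3 231.3] top [ 490.7 -304.7   91.9] ray84 [ 488.9 -305.2   84. ]
w2.npz [249 110   9   9  69] [252.8 113.9] top [ 488.8 -305.5   92.4] ray84 [ 489.  -305.3   84. ]
w2.npz [251 228   9  12  87] [254.7 233.5] top [ 614.6 -281.9   96.8] ray84 [ 618.6 -281.    84. ]
w2.npz [252 323   9   1   9] [256. 323.] top [ 542.3 -292.6  302.1] ray84 [ 741.3 -257.9   84. ]
w2.npz [432 357   8  12  24] [435.3 362.9] top [ 552.8 -228.5  296.9] ray84 [764.  -10.6  84. ]
```

View pics/w2.png

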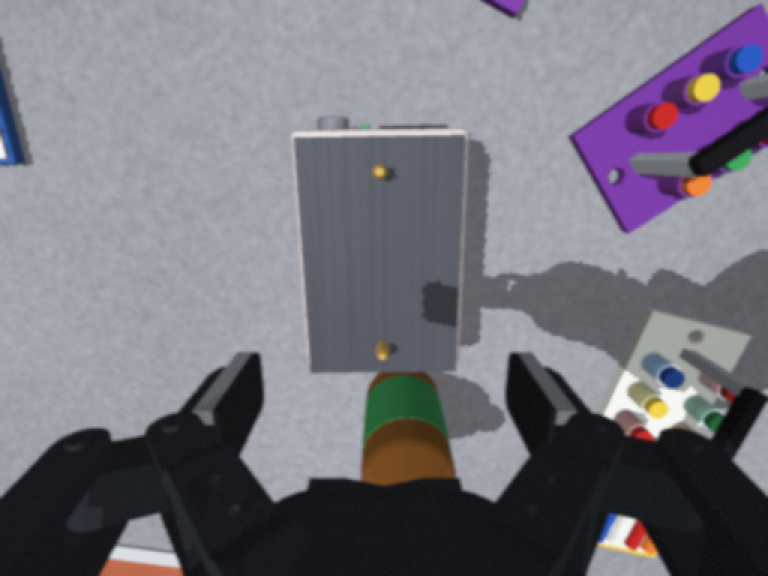

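The wrist view shows the pins at (380,172) and (382,350), and it agrees with the first view. Seat: (553.8,-293.1), yaw 10.63°. Next I go above the caddy.

```bash
python3 - <<'E'
from h import *
print(rel([648,5,200],down(176.5)))
E
```

```text
[-0.1819, 0.3443, -0.0064, 0.0002, -0.0001, 0.1497]
```

>>> apply_moves --pt "-0.182 0.344 -0.0064 0 0 0.15" --pt "-0.182 0.344 -0.0064 0 0 0.15" --pt "-0.182 0.344 -0.0064 0 0 0.15" --pt "-0.182 0.344 -0.0064 0 0 0.15" --pt "-0.182 0.344 -0.0064 0 0 0.15" --pt "-0.182 0.344 -0.0064 0 0 0.15" --pt "-0.182 0.344 -0.0064 0 0 0.15" --pt "-0.182 0.344 -0.0064 0 0 0.15" --pt "-0.182 0.344 -0.0064 0 0 0.15" --pt "-0.182 0.344 -0.0064 0 0 0.15"

```text
t: 7.12
tcp_pos: [647.7, 6.8, 199.5]
eef_rot: [[-0.998, 0.057, -0.001], [0.057, 0.998, 0.0], [0.001, 0.0, -1.0]]
force: [0.1, 0.2, 0.4]
finger_gap: 85.7
gripper_force: 0.0
```

```bash
python3 - <<'E'
from h import *
rep(); p,d,c=cap('wrist'); rep();np.savez('w3.npz',p=p,d=d,m=c['mtx'],w=c['world_to_cam'])
save('pics/w3.png',cv2.resize(p,(768,576),interpolation=3))
W=cloud(c,d)
h=cv2.cvtColor(p,cv2.COLOR_RGB2HSV)
m=(abs(W[...,2]-12)<5)&(h[...,1]<50)&(h[...,2]>120)&(abs(W[...,0]-650)<110)&(abs(W[...,1]-5)<80)
r=cv2.minAreaRect(W[m][:,:2].astype(np.float32)); print('plate',m.sum(),r)
b=(abs(W[...,2]-92)<5)&(h[...,2]<60)&(abs(W[...,0]-650)<70)&(abs(W[...,1]-5)<40)
q=W[b]; print('bar',b.sum(),q.mean(0),cv2.minAreaRect(q[:,:2].astype(np.float32)))
E
```

```text
t 7.12 tcp [647.7   6.8 199.5] yaw 176.72 z [-8.e-04  1.e-04 -1.e+00] F [0.1 0.2 0.4] gap 85.7 q [0.01 0.41 0.08 1.25 0.   0.07]
t 7.17 tcp [647.4   5.5 199.6] yaw 176.63 z [-9.e-04 -2.e-04 -1.e+00] F [ 0.6  0.  -0.1] gap 85.4 q [ 0.01  0.41  0.08  1.25 -0.    0.07]
plate 5592 ((664.4774169921875, 5.731800079345703), (100.25005340576172, 181.2540740966797), 85.5645523071289)
bar 962 [650.20338719   7.49179264  92.69037287] ((653.0289306640625, 7.208901405334473), (11.091961860656738, 104.31937408447266), 85.89846801757812)
```

View pics/w3.png

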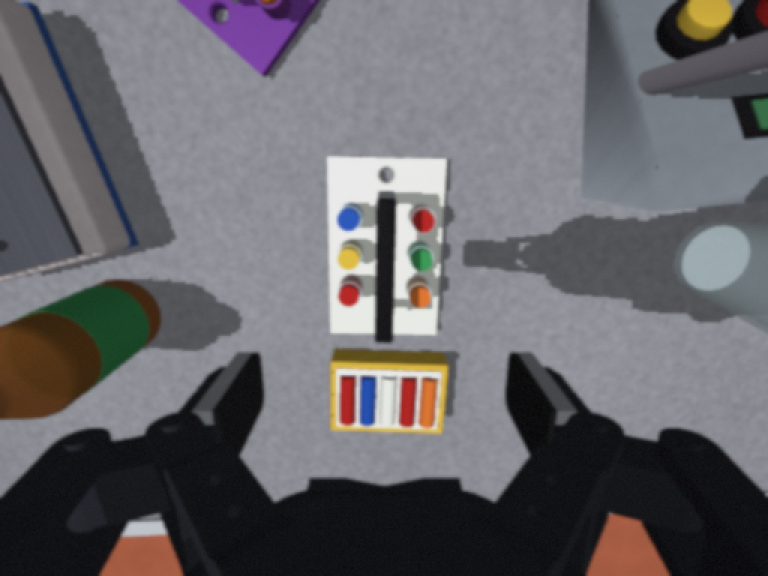

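The wrist view shows the white caddy at (388,245), with its hole at (387,174) and its bar from (387,193) to (384,342). Nothing stands in the fingers' way. I take a settled frame to measure.

```bash
python3 - <<'E'
from h import *
s=rep(); p,d,c=cap('wrist')
f=lambda x,y:((x+.5)/1.5-.5,(y+.5)/1.5-.5)
h=cv2.cvtColor(p,cv2.COLOR_RGB2HSV); g=h[...,2]
W=cloud(c,d)
m=((abs(W[...,2]-12)<6)&(h[...,1]<45)&(g>110)&(abs(W[...,0]-645)<88)&(abs(W[...,1]-5)<65)).astype(np.uint8)
n,l,st,ce=cv2.connectedComponentsWithStats(m); i=1+st[1:,4].argmax()
cs=cv2.convexHull(np.argwhere(l==i)[:,::-1].astype(np.int32)); q=cv2.boxPoints(cv2.minAreaRect(cs)); print(st[i])
hull=np.array([ray(c,*x[0],12)[:2] for x in cs],np.float32); r=cv2.minAreaRect(hull); print('plate',r)
# dark hole
sub=(g<95).astype(np.uint8); sub[:108]=0;sub[125:]=0;sub[:,:245]=0;sub[:,272:]=0
ys,xs=np.nonzero(sub); hc=ray(c,xs.mean(),ys.mean(),12); print('hole px',xs.mean(),ys.mean(),len(xs),hc)
b=(abs(W[...,2]-92)<6)&(g<70)&(abs(W[...,1]-6)<25)&(abs(W[...,0]-648)<70)
v,u=np.nonzero(b); P=np.array([ray(c,a,e,92)[:2] for a,e in zip(u,v)],np.float32); rb=cv2.minAreaRect(P); print('bar',rb,P.mean(0))
E
```

```text
t 7.17 tcp [647.4   5.5 199.6] yaw 176.63 z [-9.e-04 -2.e-04 -1.e+00] F [ 0.6  0.  -0.1] gap 85.4 q [ 0.01  0.41  0.08  1.25 -0.    0.07]
[ 219  105   79  118 5570]
plate ((654.027099609375, 6.4608154296875), (100.19925689697266, 160.30963134765625), 85.50994873046875)
hole px nan nan 0 [nan nan nan]
bar ((653.010009765625, 6.968267440795898), (11.666595458984375, 103.8571548461914), 85.42250061035156) [650.14154     7.3763857]<stdin>:12: RuntimeWarning: Mean of empty slice.
  ret = ret.dtype.type(ret / rcount)
```

```bash
python3 - <<'E'
from h import *
print(rel([654.0,6.5,199],down(175.5)),rel([654.0,6.5,66],down(175.5)))
E
```

```text
[-0.0083, 0.0026, 0.0007, -0.0001, -0.0006, 0.012] [-0.0084, 0.0026, 0.167, -0.0001, -0.0006, 0.012]
```

>>> apply_moves --pt "-0.0083 0.0026 0 0 -0.0006 0.0122" --pt "-0.0083 0.0026 0.04 0 -0.0006 0.0122" --pt "-0.0083 0.0026 0.08 0 -0.0006 0.0122" --pt "-0.0083 0.0026 0.12 0 -0.0006 0.0122" --pt "-0.0083 0.0026 0.14 0 -0.0006 0.0122" --pt "-0.0083 0.0026 0.155 0 -0.0006 0.0122" --pt "-0.0083 0.0026 0.166 0 -0.0006 0.0122" --pt "-0.0083 0.0026 0.166 0 -0.0006 0.0122" --pt "-0.0083 0.0026 0.166 0 -0.0006 0.0122"

```text
t: 7.97
tcp_pos: [654.9, 7.1, 67.5]
eef_rot: [[-0.997, 0.078, 0.001], [0.078, 0.997, 0.0], [-0.001, 0.0, -1.0]]
force: [0.6, 0.3, 0.2]
finger_gap: 85.6
gripper_force: 0.0
```

```bash
python3 - <<'E'
from h import *
rep()
print(rel([654.0,6.5,66],down(175.5)))
E
```

```text
t 7.97 tcp [654.9   7.1  67.5] yaw 175.51 z [ 1.3e-03  3.0e-04 -1.0e+00] F [0.6 0.3 0.2] gap 85.6 q [ 0.01  0.49 -0.1   0.98  0.    0.09]
[0.001, -0.0008, 0.0019, 0.0003, 0.0008, 0.0001]
```

Good; close on the bar.

>>> apply_moves --pt "0 -0.0008 0.001 0 0 0" --pt "0 -0.0008 0.001 0 0 0" --pt "0 -0.0008 0.001 0 0 0" --pt "0 -0.0008 0.001 0 0 0" --pt "0 -0.0008 0.001 0 0 0" --pt "0 -0.0008 0.001 0 0 0" --pt "0 -0.0008 0.001 0 0 0" --pt "0 -0.0008 0.001 0 0 0" --pt "0 -0.0008 0.001 0 0 0" --pt "0 -0.0008 0.001 0 0 0" --fingers 1

```text
t: 8.8
tcp_pos: [654.2, 7.0, 66.0]
eef_rot: [[-0.997, 0.077, 0.0], [0.077, 0.997, 0.0], [-0.0, 0.0, -1.0]]
force: [0.2, -0.6, 0.3]
finger_gap: -0.0
gripper_force: 0.0
```

>>> apply_moves --pt "0 0 0 0 0 0" --pt "0 0 0 0 0 0" --pt "0 0 0 0 0 0" --pt "0 0 -0.02 0 0 0" --pt "0 0 -0.06 0 0 0" --pt "0 0 -0.1 0 0 0" --pt "0 0 -0.14 0 0 0" --pt "0 0 -0.17 0 0 0" --pt "0 0 -0.18 0 0 0" --pt "0 0 -0.18 0 0 0"

```text
t: 9.63
tcp_pos: [655.9, 6.9, 212.8]
eef_rot: [[-0.997, 0.077, 0.005], [0.077, 0.997, 0.0], [-0.005, 0.001, -1.0]]
force: [1.1, -1.2, -0.2]
finger_gap: 0.1
gripper_force: 0.0
```

```bash
python3 - <<'E'
from h import *
s=rep(); print(s['gripper_force'])
p,d,c=cap('wrist'); np.savez('w4.npz',p=p,d=d,m=c['mtx'],w=c['world_to_cam'])
save('pics/w4.png',cv2.resize(p[:,110:400],None,fx=2,fy=2,interpolation=3)[:600])
s=rep()
E
```

```text
t 9.63 tcp [655.9   6.9 212.8] yaw 175.57 z [ 5.3e-03  4.0e-04 -1.0e+00] F [ 1.1 -1.2 -0.2] gap 0.1 q [0.01 0.41 0.12 1.28 0.   0.09]
0.0
t 9.68 tcp [654.7   6.9 210.5] yaw 175.57 z [ 2.e-03  4.e-04 -1.e+00] F [-0.   0.5 -1.1] gap 0.1 q [0.01 0.41 0.12 1.28 0.   0.09]
```

View pics/w4.png

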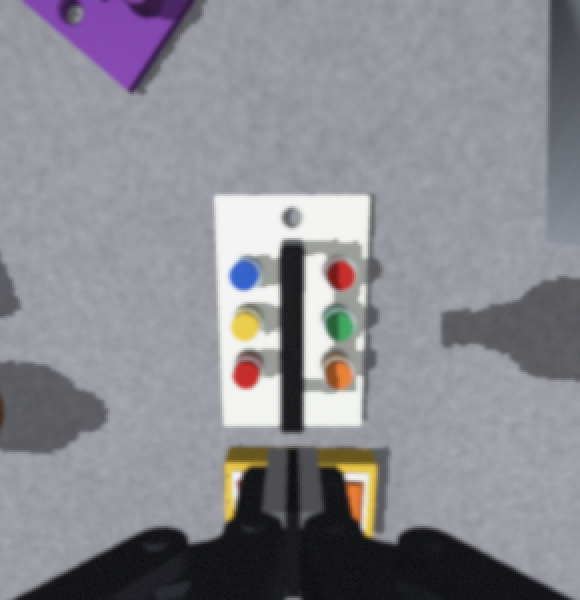

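The gripper shut on nothing: the gap is 0, and the caddy at (292,310) is still on the table, with the fingertips at (293,450). I check the plate's pose and the real fingertip position from depth.

```bash
python3 - <<'E'
from h import *
s=rep(); p,d,c=cap('wrist'); np.savez('w5.npz',p=p,d=d,m=c['mtx'],w=c['world_to_cam'])
W=cloud(c,d); T=(W-s['tcp_pos'])@s['eef_rot']   # tool coords
print('col256 rows: tool coords')
for r in range(150,384,9): print(r,d[r,257].round(0),T[r,257].round(1),T[r,248].round(1), p[r,248])
h=cv2.cvtColor(p,cv2.COLOR_RGB2HSV); g=h[...,2]
m=((abs(W[...,2]-12)<6)&(h[...,1]<45)&(g>110)&(abs(W[...,0]-650)<92)&(abs(W[...,1]-5)<65)).astype(np.uint8)
n,l,st,ce=cv2.connectedComponentsWithStats(m); i=1+st[1:,4].argmax()
cs=cv2.convexHull(np.argwhere(l==i)[:,::-1].astype(np.int32))
print('plate',cv2.minAreaRect(np.array([ray(c,*x[0],12)[:2] for x in cs],np.float32)))
E
```

```text
t 9.68 tcp [654.7   6.9 210.5] yaw 175.57 z [ 2.e-03  4.e-04 -1.e+00] F [-0.   0.5 -1.1] gap 0.1 q [0.01 0.41 0.12 1.28 0.   0.09]
col256 rows: tool coords
150 294.0 [ 27.2   1.6 118.4] [ 14.6 -10.5 199.2] [235 235 234]
159 296.0 [ 17.7   1.6 117.2] [  2.5 -10.5 197.2] [144 147 142]
168 299.0 [  7.8   1.6 117.1] [-10.  -10.6 196.9] [220 221 218]
177 304.0 [ -2.8   1.6 119.4] [-23.  -10.8 197.9] [167 169 164]
186 305.0 [-12.7   1.6 117.9] [-36.  -10.9 197.4] [144 146 142]
195 309.0 [-23.5   1.6 118.6] [-49.3 -11.  197.1] [235 237 233]
204 311.0 [-33.7   1.6 117.1] [-63.6 -11.2 199.1] [234 237 232]
213 315.0 [-44.9   1.6 118.1] [-76.5 -11.2 196.5] [230 232 229]
222 419.0 [-96.9   1.9 210.8] [-97.1 -11.8 211.1] [159 161 169]
231 142.0 [ 10.9   1.2 -45.4] [ 11.3  -3.4 -46.1] [78 81 84]
240 132.0 [ 11.5   1.2 -56.3] [ 11.2  -3.1 -55.7] [79 82 85]
249 123.0 [ 11.6   1.2 -65.2] [ 11.4  -2.8 -64.8] [76 78 81]
258 119.0 [ 10.    1.2 -70.1] [ 10.1  -2.7 -70.2] [75 78 82]
267 120.0 [  5.8   1.2 -70.5] [ 12.   -2.4 -80.1] [19 21 24]
276 122.0 [  0.8   1.2 -69.7] [ 12.1  -2.2 -86.2] [16 15 20]
285 122.0 [ -3.3   1.2 -70.5] [  8.7  -2.2 -87. ] [24 26 29]
294 123.0 [ -7.9   1.2 -70.6] [ -0.1  -2.5 -80.7] [27 29 33]
303 461.0 [-244.2    1.9  211.3] [ -4.9  -2.5 -80.1] [26 29 32]
312 467.0 [-262.6    1.9  211.4] [ -7.4  -2.5 -82.4] [17 17 21]
321 470.0 [-279.5    1.9  209.7] [ -6.9  -2.3 -87.8] [24 24 29]
330 80.0 [  10.4    1.1 -110.2] [  10.8   -1.5 -110.6] [19 20 21]
339 76.0 [  11.6    1.1 -114.6] [  11.8   -1.4 -114.8] [21 23 25]
348 73.0 [  11.6    1.1 -117.5] [  10.3   -1.3 -116.3] [21 23 26]
357 71.0 [  10.5    1.1 -119.3] [  11.    -1.2 -119.7] [17 19 23]
366 68.0 [  11.5    1.1 -122.7] [   9.8   -1.2 -121.2] [21 20 23]
375 67.0 [  10.3    1.1 -124.1] [  10.5   -1.1 -124.2] [19 19 23]
plate ((654.149658203125, 6.413074493408203), (100.17526245117188, 159.76248168945312), 85.50949096679688)
```

The fingertips are really about 40 mm behind the reported TCP: they are at tool z≈-40, and the picture agrees with the depth. I measure that offset closely.

```bash
python3 - <<'E'
from h import *
s=rep(); z=np.load('w5.npz'); d=z['d']; c=dict(mtx=z['m'],world_to_cam=z['w'])
T=(cloud(c,d)-s['tcp_pos'])@s['eef_rot']
for r in range(222,262,3):
    k=np.nonzero((d[r]>50)&(d[r]<165))[0]
    print(r,(k.min(),k.max(),T[r,k.min()].round(1),T[r,k.max()].round(1), T[r,k,2].max().round(1)) if len(k) else None)
# open-finger frame
z=np.load('w3.npz'); d=z['d']; c=dict(mtx=z['m'],world_to_cam=z['w'])
Ti=np.linalg.inv(c['world_to_cam'])
E
```

```text
t 9.73 tcp [653.8   6.9 209. ] yaw 175.57 z [-6.e-04  4.e-04 -1.e+00] F [ 0.7  0.2 -0.7] gap -0.3 q [0.01 0.42 0.12 1.27 0.   0.09]
222 None
225 (np.int64(244), np.int64(267), array([ 10.2,  -5.7, -39.7]), array([ 10.2,   6.7, -39.8]), np.float64(-39.1))
228 (np.int64(243), np.int64(268), array([ 10.5,  -6. , -44.2]), array([ 10.5,   7.1, -44.2]), np.float64(-42.4))
231 (np.int64(243), np.int64(268), array([ 10.3,  -5.9, -47.3]), array([ 10.3,   7. , -47.3]), np.float64(-46.6))
234 (np.int64(233), np.int64(278), array([  6. , -11.6, -42.1]), array([  6.4,  12.5, -42.9]), np.float64(-41.9))
237 (np.int64(230), np.int64(281), array([  6. , -12.8, -45.6]), array([  5.7,  14. , -44.9]), np.float64(-44.9))
240 (np.int64(229), np.int64(282), array([  6.6, -12.9, -50. ]), array([  6.1,  14.1, -49.1]), np.float64(-48.7))
243 (np.int64(229), np.int64(282), array([  6.1, -12.7, -52.2]), array([  6.1,  13.9, -52.2]), np.float64(-51.7))
246 (np.int64(228), np.int64(283), array([  6.4, -12.9, -55.9]), array([  5.8,  14.1, -54.8]), np.float64(-54.0))
249 (np.int64(228), np.int64(283), array([  6.5, -12.6, -58.9]), array([  6.3,  13.8, -58.6]), np.float64(-58.0))
252 (np.int64(227), np.int64(284), array([  6.6, -12.7, -61.9]), array([  5.9,  14. , -60.7]), np.float64(-60.5))
255 (np.int64(226), np.int64(284), array([  6.1, -13. , -63.7]), array([  6.6,  13.6, -64.7]), np.float64(-62.5))
258 (np.int64(226), np.int64(285), array([ 11.8, -11.6, -75.8]), array([ 11.4,  12.9, -75.2]), np.float64(-70.5))
261 (np.int64(222), np.int64(289), array([ 11.6, -13. , -77.7]), array([ 11.7,  14.3, -77.9]), np.float64(-70.4))
```

The tips are about 38.5 mm behind the reported TCP, so the grasp needs a reported z of about 28. I open and go down.

>>> apply_moves --pt "0 0 0.02 0 0 0" --pt "0 0 0.02 0 0 0" --pt "0 0 0.02 0 0 0" --pt "0 0 0.02 0 0 0" --pt "0 0 0.02 0 0 0" --pt "0 0 0.02 0 0 0" --pt "0 0 0.02 0 0 0" --pt "0 0 0.02 0 0 0" --pt "0 0 0.02 0 0 0" --pt "0 0 0.02 0 0 0" --fingers 0

```text
t: 10.57
tcp_pos: [654.2, 6.9, 194.3]
eef_rot: [[-0.997, 0.077, 0.001], [0.077, 0.997, 0.0], [-0.001, 0.0, -1.0]]
force: [-0.5, -0.4, -0.1]
finger_gap: 85.5
gripper_force: 0.0
```

>>> apply_moves --pt "0 0 0.05 0 0 0" --pt "0 0 0.1 0 0 0" --pt "0 0 0.13 0 0 0" --pt "0 0 0.155 0 0 0" --pt "0 0 0.175 0 0 0" --pt "0 0 0.19 0 0 0" --pt "0 0 0.2 0 0 0" --pt "0 0 0.206 0 0 0" --pt "0 0 0.206 0 0 0" --pt "0 0 0.206 0 0 0"

```text
t: 11.4
tcp_pos: [654.8, 7.0, 29.9]
eef_rot: [[-0.997, 0.077, 0.001], [0.077, 0.997, 0.0], [-0.001, 0.0, -1.0]]
force: [-0.3, -0.0, 0.1]
finger_gap: 85.4
gripper_force: 0.0
```

```bash
python3 - <<'E'
from h import *
rep()
print(rel([654.1,6.4,27.5],down(175.5)))
E
```

```text
t 11.4 tcp [654.8   7.   29.9] yaw 175.57 z [ 1.3e-03  4.0e-04 -1.0e+00] F [-0.3 -0.   0.1] gap 85.4 q [ 0.01  0.52 -0.14  0.91  0.    0.09]
[0.0008, -0.0008, 0.003, 0.0003, 0.0008, 0.0007]
```

>>> apply_moves --pt "0 -0.0008 0.001 0 0 0" --pt "0 -0.0008 0.001 0 0 0" --pt "0 -0.0008 0.001 0 0 0" --pt "0 -0.0008 0.001 0 0 0" --pt "0 -0.0008 0.001 0 0 0" --pt "0 -0.0008 0.001 0 0 0" --pt "0 -0.0008 0.001 0 0 0" --pt "0 -0.0008 0.001 0 0 0" --pt "0 -0.0008 0.001 0 0 0" --pt "0 -0.0008 0.001 0 0 0" --fingers 1

```text
t: 12.23
tcp_pos: [654.4, 6.7, 28.7]
eef_rot: [[-0.997, 0.077, 0.001], [0.077, 0.997, 0.001], [-0.001, 0.001, -1.0]]
force: [0.1, 2.7, 2.4]
finger_gap: 13.0
gripper_force: 58.8
```

```bash
python3 - <<'E'
from h import *
s=rep();print(s['gripper_force'])
E
```

```text
t 12.23 tcp [654.4   6.7  28.7] yaw 175.58 z [ 8.e-04  9.e-04 -1.e+00] F [0.1 2.7 2.4] gap 13.0 q [ 0.01  0.52 -0.14  0.91  0.    0.09]
58.809855580329895
```

Gripped (59 N, gap 13 mm). Lift, then measure the caddy in the hand.

>>> apply_moves --pt "0 0 -0.01 0 0 0" --pt "0 0 -0.03 0 0 0" --pt "0 0 -0.06 0 0 0" --pt "0 0 -0.09 0 0 0" --pt "0 0 -0.12 0 0 0" --pt "0 0 -0.15 0 0 0" --pt "0 0 -0.17 0 0 0" --pt "0 0 -0.18 0 0 0" --pt "0 0 -0.18 0 0 0" --pt "0 0 -0.18 0 0 0"

```text
t: 13.07
tcp_pos: [653.8, 6.1, 171.9]
eef_rot: [[-0.997, 0.077, -0.0], [0.077, 0.997, 0.0], [0.0, 0.0, -1.0]]
force: [0.6, 0.3, -3.4]
finger_gap: 12.8
gripper_force: 58.7
```

```bash
cat > inh.py <<'E'
from h import *
s=rep(); print(s['gripper_force'])
p,d,c=cap('wrist'); np.savez('w6.npz',p=p,d=d,m=c['mtx'],w=c['world_to_cam'])
T=(cloud(c,d)-s['tcp_pos'])@s['eef_rot']; h=cv2.cvtColor(p,cv2.COLOR_RGB2HSV)
# caddy plate white pts in hand
m=(h[...,1]<45)&(h[...,2]>110)&(abs(T[...,2]-17)<8)&(abs(T[...,0])<95)&(abs(T[...,1])<65)
q=T[m]; A=np.c_[q[:,:2],np.ones(len(q))]; co=np.linalg.lstsq(A,q[:,2],rcond=None)[0]; print('n',m.sum(),'top plane z=',co.round(4))
K=c['mtx']; o=np.linalg.inv(c['world_to_cam']); o=s['eef_rot'].T@(o[:3,3]-s['tcp_pos'])
n,l,st,ce=cv2.connectedComponentsWithStats(m.astype(np.uint8)); i=1+st[1:,4].argmax()
cs=cv2.convexHull(np.argwhere(l==i)[:,::-1].astype(np.int32))[:,0]
P=T[cs[:,1],cs[:,0]]
# re-intersect hull rays with the plane
R=o+(P-o)*((co[2]+P[:,:2]@co[:2]*0-o[2])/(P[:,2]-o[2]))[:,None]
print('hull',R.round(1)[:,:2].tolist()); print('rect',cv2.minAreaRect(R[:,:2].astype(np.float32)))
save('pics/w6.png',cv2.resize(p,(768,576),interpolation=3))
E
python3 inh.py
```

```text
t 13.07 tcp [653.8   6.1 171.9] yaw 175.56 z [-2.e-04  1.e-04 -1.e+00] F [ 0.6  0.3 -3.4] gap 12.8 q [0.01 0.43 0.05 1.2  0.   0.09]
58.66223394870758
n 12180 top plane z= [ 9.00000e-04 -3.00000e-04  1.56923e+01]
hull [[73.3, 50.4], [64.2, 50.4], [27.6, 50.4], [-24.2, 50.3], [-46.8, 50.2], [-52.2, 49.8], [-52.3, -49.5], [-41.5, -49.5], [-19.2, -49.6], [50.9, -49.5], [77.1, -49.5], [80.2, -49.3], [80.2, 49.9]]
rect ((13.957782745361328, 0.4219207763671875), (132.5079803466797, 99.9561996459961), 0.034637242555618286)
```

View pics/w6.png

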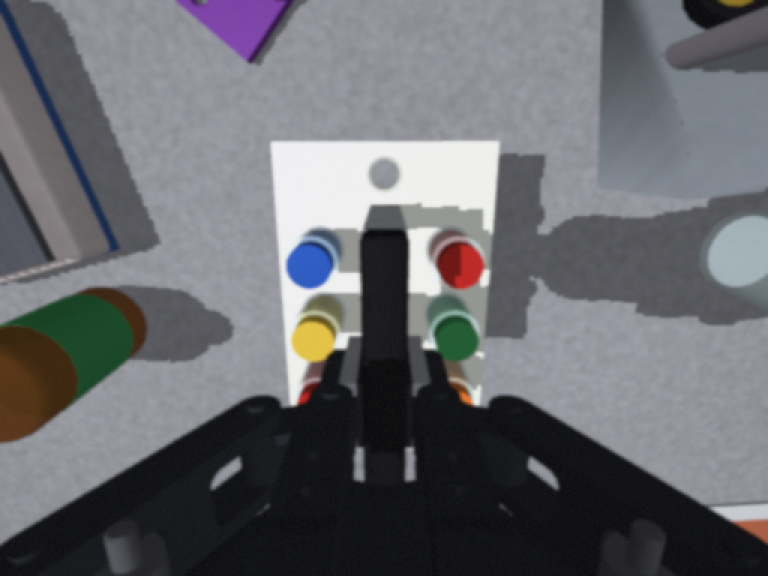

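The caddy sits square in the hand: the plate's front edge is at (385,141) and the hole at (384,173). Its centre is at tool (0.2, 0.4), it is level, and its underside is 28 mm past the reported TCP. I carry it in two legs, keeping clear of the bottle.

```bash
python3 - <<'E'
from h import *
print(rel([548,-140,190],down(186)),rel([554.1,-293.4,160],down(190.63)))
E
```

```text
[0.1171, -0.1922, -0.0235, 0.0001, -0.0011, -0.116] [0.0945, -0.3828, 0.014, 0.0001, -0.0011, -0.1675]
```

>>> apply_moves --pt "0.015 -0.024 -0.0235 0 0 -0.015" --pt "0.03 -0.048 -0.0235 0 0 -0.03" --pt "0.05 -0.08 -0.0235 0 0 -0.05" --pt "0.07 -0.115 -0.0235 0 0 -0.07" --pt "0.09 -0.15 -0.0235 0 0 -0.09" --pt "0.105 -0.175 -0.0235 0 0 -0.105" --pt "0.117 -0.192 -0.0235 0 0 -0.116" --pt "0.117 -0.192 -0.0235 0 0 -0.116"

```text
t: 13.78
tcp_pos: [545.5, -141.9, 189.4]
eef_rot: [[-0.995, -0.102, -0.004], [-0.102, 0.995, -0.0], [0.004, 0.0, -1.0]]
force: [0.3, 0.4, -3.4]
finger_gap: 12.7
gripper_force: 58.9
```

```bash
python3 - <<'E'
from h import *
rep();print(rel([554.1,-293.4,165],down(190.63)))
E
```

```text
t 13.78 tcp [ 545.5 -141.9  189.4] yaw -174.15 z [-3.9e-03 -2.0e-04 -1.0e+00] F [ 0.3  0.4 -3.4] gap 12.7 q [-0.25  0.25 -0.15  1.17 -0.   -0.36]
[0.0085, -0.1895, 0.0305, 0.0003, -0.0025, -0.0531]
```

>>> apply_moves --pt "0.001 -0.02 0.01 0 0 -0.006" --pt "0.002 -0.045 0.02 0 0 -0.013" --pt "0.004 -0.08 0.03 0 0 -0.023" --pt "0.006 -0.12 0.03 0 0 -0.034" --pt "0.008 -0.155 0.03 0 0 -0.044" --pt "0.0085 -0.18 0.03 0 0 -0.05" --pt "0.0085 -0.19 0.03 0 0 -0.053" --pt "0.0085 -0.19 0.03 0 0 -0.053" --pt "0.0085 -0.19 0.03 0 0 -0.053"

```text
t: 14.53
tcp_pos: [557.7, -290.5, 165.9]
eef_rot: [[-0.982, -0.187, -0.001], [-0.187, 0.982, 0.002], [0.001, 0.002, -1.0]]
force: [-0.5, -0.4, -3.2]
finger_gap: 13.3
gripper_force: 58.9
```

```bash
sed -i 's/w6/w7/' inh.py; python3 inh.py; python3 - <<'E'
from h import *
rep();print(rel([554.1,-293.4,135],down(190.63)))
z=np.load('w7.npz');p=z['p'];h=cv2.cvtColor(p,cv2.COLOR_RGB2HSV)
E
```

```text
t 14.53 tcp [ 557.7 -290.5  165.9] yaw -169.25 z [-0.0011  0.0021 -1.    ] F [-0.5 -0.4 -3.2] gap 13.3 q [-0.48  0.38 -0.03  1.16  0.   -0.67]
58.90762746334076
n 12200 top plane z= [ 1.10000e-03 -1.10000e-03  1.57126e+01]
hull [[72.5, 50.5], [54.8, 50.5], [-36.3, 50.4], [-47.8, 50.4], [-52.3, 49.9], [-52.4, -49.4], [-41.6, -49.5], [60.2, -49.4], [77.6, -49.4], [80.1, -49.2], [80.0, 49.9]]
rect ((13.841972351074219, 0.5424613952636719), (132.45899963378906, 99.94541931152344), 0.02513684146106243)
t 14.58 tcp [ 557.8 -290.   166.3] yaw -169.19 z [-9.e-04  2.e-03 -1.e+00] F [ 0.1  1.1 -2.8] gap 13.1 q [-0.48  0.38 -0.03  1.16  0.   -0.67]
[0.0053, -0.0034, 0.0391, 0.0013, -0.0003, 0.002]
```

View pics/w7.png

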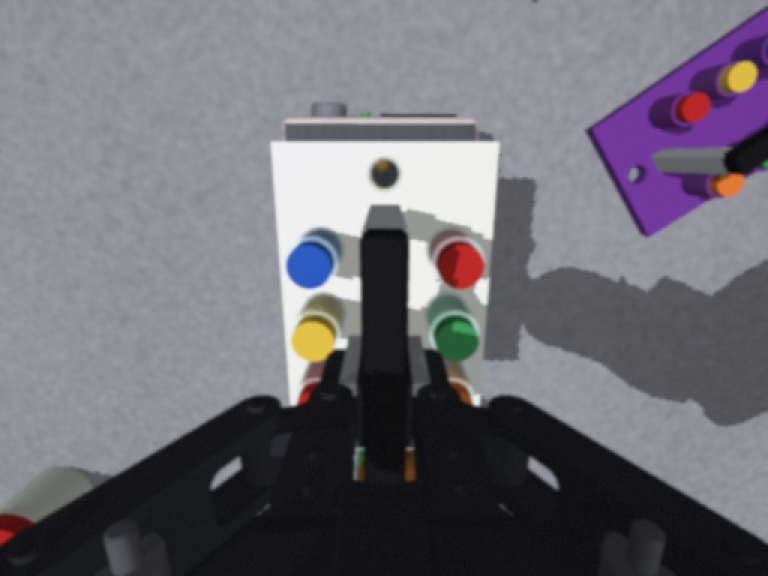

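The pin shows through the hole at (384,170), so it is nearly aligned. I correct and settle at a lower hover.

>>> apply_moves --pt "0.0053 -0.0036 0.01 0.0013 0 0.002" --pt "0.0053 -0.0036 0.02 0.0013 0 0.002" --pt "0.0053 -0.0036 0.03 0.0013 0 0.002" --pt "0.0053 -0.0036 0.03 0.0013 0 0.002" --pt "0.0053 -0.0036 0.03 0.0013 0 0.002" --pt "0.0053 -0.0036 0.03 0.0013 0 0.002"

```text
t: 15.08
tcp_pos: [554.5, -294.9, 143.1]
eef_rot: [[-0.983, -0.184, 0.001], [-0.184, 0.983, -0.001], [-0.0, -0.002, -1.0]]
force: [0.7, -0.3, -2.5]
finger_gap: 13.1
gripper_force: 58.8
```

```bash
python3 - <<'E'
from h import *
rep();print(rel([554.0,-293.5,105],down(190.63)))
p,d,c=cap('wrist')
h=cv2.cvtColor(p,cv2.COLOR_RGB2HSV); a=h[100:132,240:275]
rep()
br=np.argwhere((a[...,1]>90)&(abs(a[...,0].astype(int)-18)<9)&(a[...,2]>50))
dk=np.argwhere((a[...,2]<150)&(np.arange(32)[:,None]<26))
hh=np.hypot(dk[:,0]-15,dk[:,1]-16)<12; dk=dk[hh]
print('brass',br.mean(0)+[100,240],len(br),np.ptp(br,0),'hole',dk.mean(0)+[100,240],len(dk),np.ptp(dk,0))
print('pin expected', *[ (lambda q:(c['mtx'][0,2]-c['mtx'][0,0]*q[0]/q[2], c['mtx'][1,2]+c['mtx'][1,1]*q[1]/q[2]))((c['world_to_cam']@[488.95,-305.25,z,1])) for z in (92,)])
s=monitor.read_state();hp=s['tcp_pos']+s['eef_rot']@[66.1,.5,15.7]
q=c['world_to_cam']@np.r_[hp,1]; print('hole expected',c['mtx'][0,2]-c['mtx'][0,0]*q[0]/q[2], c['mtx'][1,2]+c['mtx'][1,1]*q[1]/q[2],hp)
E
```

```text
t 15.08 tcp [ 554.5 -294.9  143.1] yaw -169.39 z [ 7.0e-04 -1.5e-03 -1.0e+00] F [ 0.7 -0.3 -2.5] gap 13.1 q [-0.49  0.39 -0.07  1.11 -0.   -0.67]
[0.0003, 0.0018, 0.0476, -0.001, 0.0003, -0.0002]
t 15.13 tcp [ 554.7 -295.1  143.4] yaw -169.39 z [ 0.0012 -0.0018 -1.    ] F [ 0.  -0.6 -2.1] gap 13.0 q [-0.49  0.39 -0.07  1.11 -0.   -0.67]
brass [113.97247706 257.42201835] 109 [12 11] hole [115.4020979  256.05594406] 286 [19 18]
pin expected (np.float64(257.6148848874251), np.float64(113.96896639656592))
hole expected 255.35394669459666 116.22898745000761 [ 489.64907172 -306.76686379  127.6316693 ]
```

>>> apply_moves --pt "0.0005 0.002 0.008 -0.001 0.0003 0" --pt "0.0005 0.002 0.015 -0.001 0.0003 0" --pt "0.0005 0.002 0.02 -0.001 0.0003 0" --pt "0.0005 0.002 0.02 -0.001 0.0003 0" --pt "0.0005 0.002 0.02 -0.001 0.0003 0" --pt "0.0005 0.002 0.02 -0.001 0.0003 0"

```text
t: 15.63
tcp_pos: [553.8, -293.7, 127.1]
eef_rot: [[-0.983, -0.184, -0.0], [-0.184, 0.983, -0.0], [0.0, -0.0, -1.0]]
force: [-0.1, 0.1, -2.7]
finger_gap: 13.0
gripper_force: 58.9
```

```bash
python3 - <<'E'
from h import *
rep()
p,d,c=cap('wrist')
s=rep();print(rel([554.0,-293.5,105],down(190.63)))
for X in ([488.95,-305.25],[618.65,-280.9]):
  print((s['eef_rot'].T@(np.r_[X,90]-s['tcp_pos'])).round(2),'pin in tool; holes at +-66,.5')
E
```

```text
t 15.63 tcp [ 553.8 -293.7  127.1] yaw -169.4 z [-0.e+00 -2.e-04 -1.e+00] F [-0.1  0.1 -2.7] gap 13.0 q [-0.49  0.4  -0.09  1.08 -0.   -0.67]
t 15.68 tcp [ 553.9 -293.8  127.3] yaw -169.41 z [ 3.e-04 -3.e-04 -1.e+00] F [ 0.2 -0.3 -2.7] gap 13.2 q [-0.49  0.4  -0.09  1.08 -0.   -0.67]
[-0.0001, 0.0003, 0.0279, -0.0002, 0.0002, -0.0004]
[65.99  0.67 37.27] pin in tool; holes at +-66,.5
[-65.98   0.77  37.3 ] pin in tool; holes at +-66,.5
```

>>> apply_moves --pt "0 0.0003 0.004 0 0 0" --pt "0 0.0003 0.008 0 0 0" --pt "0 0.0003 0.012 0 0 0" --pt "0 0.0003 0.016 0 0 0" --pt "0 0.0003 0.02 0 0 0" --pt "0 0.0003 0.0235 0 0 0" --pt "0 0.0003 0.025 0 0 0" --pt "0 0.0003 0.025 0 0 0"

```text
t: 16.35
tcp_pos: [553.4, -293.3, 106.6]
eef_rot: [[-0.983, -0.184, -0.001], [-0.184, 0.983, 0.0], [0.001, 0.0, -1.0]]
force: [0.4, -0.1, -2.8]
finger_gap: 13.0
gripper_force: 58.9
```

Pins are in with no contact force. I ease it down the last millimetres.

>>> apply_moves --pt "0 0 0.001 0 0 0" --pt "0 0 0.002 0 0 0" --pt "0 0 0.003 0 0 0" --pt "0 0 0.0035 0 0 0" --pt "0 0 0.0035 0 0 0"

```text
t: 16.77
tcp_pos: [553.7, -293.4, 104.3]
eef_rot: [[-0.983, -0.184, 0.0], [-0.184, 0.983, -0.0], [0.0, -0.0, -1.0]]
force: [0.4, -0.1, -2.2]
finger_gap: 13.2
gripper_force: 58.9
```

>>> apply_moves --pt "0 0 0.0005 0 0 0" --pt "0 0 0.001 0 0 0" --pt "0 0 0.0015 0 0 0" --pt "0 0 0.0015 0 0 0"

```text
t: 17.1
tcp_pos: [553.8, -293.3, 103.6]
eef_rot: [[-0.983, -0.184, 0.0], [-0.184, 0.983, -0.0], [-0.0, -0.0, -1.0]]
force: [-1.5, 2.2, 1.6]
finger_gap: 13.3
gripper_force: 59.5
```

>>> apply_moves --pt "0 0 0.0004 0 0 0" --pt "0 0 0.0007 0 0 0" --pt "0 0 0.0007 0 0 0"

```text
t: 17.35
tcp_pos: [553.8, -293.3, 103.6]
eef_rot: [[-0.983, -0.184, 0.001], [-0.184, 0.983, -0.0], [-0.001, -0.0, -1.0]]
force: [-3.4, 2.4, 6.8]
finger_gap: 13.2
gripper_force: 60.2
```

Firm contact. I open and rise straight up.

>>> apply_moves --pt "0 0 0 0 0 0" --pt "0 0 0 0 0 0" --pt "0 0 0 0 0 0" --pt "0 0 0 0 0 0" --pt "0 0 0 0 0 0" --pt "0 0 0 0 0 0" --pt "0 0 0 0 0 0" --pt "0 0 0 0 0 0" --fingers 0

```text
t: 18.02
tcp_pos: [553.7, -293.4, 102.5]
eef_rot: [[-0.983, -0.184, -0.0], [-0.184, 0.983, -0.0], [0.0, -0.0, -1.0]]
force: [0.1, -0.1, -0.2]
finger_gap: 85.2
gripper_force: 0.0
```

>>> apply_moves --pt "0 0 -0.01 0 0 0" --pt "0 0 -0.03 0 0 0" --pt "0 0 -0.06 0 0 0" --pt "0 0 -0.1 0 0 0" --pt "0 0 -0.14 0 0 0" --pt "0 0 -0.17 0 0 0" --pt "0 0 -0.17 0 0 0" --pt "0 0 -0.17 0 0 0"

```text
t: 18.68
tcp_pos: [554.9, -294.0, 241.0]
eef_rot: [[-0.983, -0.184, 0.004], [-0.184, 0.983, -0.002], [-0.003, -0.003, -1.0]]
force: [-1.1, 0.0, -1.0]
finger_gap: 85.5
gripper_force: 0.0
```

```bash
python3 - <<'E'
from h import *
s=rep(); p,d,c=cap('wrist'); np.savez('w8.npz',p=p,d=d,m=c['mtx'],w=c['world_to_cam'])
W=cloud(c,d); h=cv2.cvtColor(p,cv2.COLOR_RGB2HSV)
m=(h[...,1]<45)&(h[...,2]>120)&(abs(W[...,2]-87)<5)&(abs(W[...,0]-554)<95)&(abs(W[...,1]+293)<75)
q=W[m]; A=np.c_[q[:,0]-554,q[:,1]+293,np.ones(len(q))]; print(m.sum(),np.linalg.lstsq(A,q[:,2],rcond=None)[0].round(4),cv2.minAreaRect(q[:,:2].astype(np.float32)))
br=(abs(h[...,0].astype(int)-18)<9)&(h[...,1]>90)&(abs(W[...,2]-92)<6)
for X in ([488.95,-305.25],[618.65,-280.9]):
  k=br&(np.hypot(W[...,0]-X[0],W[...,1]-X[1])<10); print('pin',k.sum(),W[k].mean(0) if k.any() else 0)
# console from wrist? top cam
p,d,c=cap('top'); z=np.load('top.npz'); np.savez('top2.npz',p=p,d=d,m=c['mtx'],w=c['world_to_cam'])
save('pics/con.png',cv2.resize(p[150:260,80:230],None,fx=5,fy=5,interpolation=3))
E
```

```text
t 18.68 tcp [ 554.9 -294.   241. ] yaw -169.4 z [ 0.0038 -0.0021 -1.    ] F [-1.1  0.  -1. ] gap 85.5 q [-0.49  0.35  0.1   1.31 -0.   -0.67]
6748 [-6.00000e-04 -1.40000e-03  8.77658e+01] ((553.9144897460938, -293.3429870605469), (159.02845764160156, 100.30596923828125), 10.548040390014648)
pin 47 [ 488.65091623 -305.45029159   92.24974611]
pin 0 0
```

View pics/con.png

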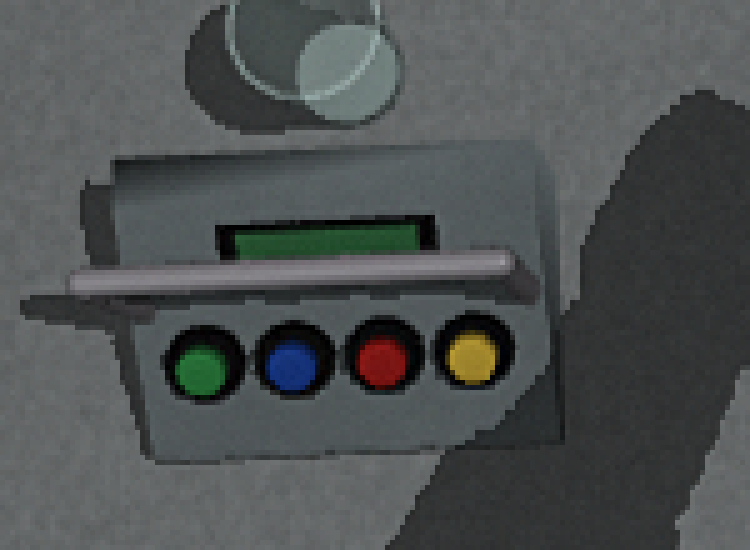

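The caddy is seated: plate top 87.8 mm and level, centre (553.9,-293.3), one pin tip seen at 92 mm. The console picture shows keys green (202,370), blue (292,367), red (382,362) and yellow (472,357), with the bar behind them from (70,280) to (512,262). That was my tenth and last picture, so from here I measure only by numbers.

```bash
cat > keys.py <<'E'
from h import *
HUE={'green':(50,80),'blue':(100,130),'red':(-8,8),'yellow':(20,35)}
def keys(p,d,c,lo=(430,150),hi=(570,420)):
    W=cloud(c,d); h=cv2.cvtColor(p,cv2.COLOR_RGB2HSV).astype(int); H=np.where(h[...,0]>170,h[...,0]-180,h[...,0])
    out={}
    for k,(a,b) in HUE.items():
        m=(H>=a)&(H<=b)&(h[...,1]>110)&(h[...,2]>50)&(W[...,2]>60)&(W[...,2]<115)&(W[...,0]>lo[0])&(W[...,0]<hi[0])&(W[...,1]>lo[1])&(W[...,1]<hi[1])
        n,l,st,ce=cv2.connectedComponentsWithStats(m.astype(np.uint8))
        if n<2: continue
        i=1+st[1:,4].argmax(); q=W[l==i]
        out[k]=np.median(q,0); print(k,st[i].tolist(),ce[i].round(1),'mean',q.mean(0).round(1),'med',np.median(q,0).round(1),np.ptp(q,0).round(0))
    W0=W[(W[...,0]>lo[0]-20)&(W[...,0]<hi[0]+20)&(W[...,1]>lo[1])&(W[...,1]<hi[1])&(W[...,2]>150)&(W[...,2]<195)]
    if len(W0)>30: print('bar',cv2.minAreaRect(W0[:,:2].astype(np.float32)),W0[:,2].max(),np.median(W0,0))
    return out
E
python3 - <<'E'
from keys import *
z=np.load('top2.npz'); keys(z['p'],z['d'],dict(mtx=z['m'],world_to_cam=z['w']))
p,d,c=cap('scene'); np.savez('scene2.npz',p=p,d=d,m=c['mtx'],w=c['world_to_cam']); print('scene');keys(p,d,c)
E
```

```text
green [127, 195, 37, 6, 164] [145.1 197.7] mean [561.5 295.2  96.9] med [561.  296.1  97.1] [ 14. 100.  14.]
blue [133, 218, 10, 10, 77] [137.8 222.8] mean [494.6 317.5  79.5] med [493.9 317.2  79.9] [25. 28. 18.]
red [151, 218, 10, 10, 77] [155.9 222.1] mean [496.1 267.7  79.4] med [496.3 267.7  79. ] [24. 26. 20.]
yellow [169, 216, 11, 11, 86] [174.  221.1] mean [498.4 217.8  79.2] med [498.5 217.9  79.7] [28. 29. 18.]
bar ((531.2504272460938, 293.7779541015625), (16.259767532348633, 229.23033142089844), 2.140448570251465) 189.4442484986389 [530.70502446 292.36213412 181.37858843]
scene
green [334, 260, 41, 32, 236] [355.7 276.2] mean [561.6 298.   95.5] med [561.7 300.7  95.5] [ 20. 100.  15.]
blue [370, 262, 13, 12, 103] [376.2 267.3] mean [501.6 316.6  79.7] med [503.1 316.5  80. ] [26. 27. 21.]
red [352, 249, 12, 11, 97] [357.9 254.3] mean [504.  267.2  79.9] med [505.4 267.2  80.3] [27. 26. 19.]
yellow [335, 236, 12, 12, 99] [340.4 241.7] mean [505.9 217.5  79.6] med [507.6 217.7  79.8] [30. 28. 23.]
bar ((535.9662475585938, 292.2773132324219), (16.03871726989746, 228.9623565673828), 2.3214919567108154) 186.15821024227216 [538.03799744 304.2782516  181.11823063]
```

```bash
cat >> h.py <<'E'
def press(yaw=2.2,tilt=30):
    a,t=np.radians(yaw),np.radians(tilt); tz=np.array([np.sin(t)*np.cos(a),np.sin(t)*np.sin(a),-np.cos(t)]); tx=-np.array([np.cos(t)*np.cos(a),np.cos(t)*np.sin(a),np.sin(t)])
    return np.c_[tx,np.cross(tz,tx),tz]
E
python3 - <<'E'
from h import *
R=press(); s=rep()
print(rel([455,0,240],down(180)),rel([445,289,190],R)); print(R.round(3))
E
```

```text
t 18.83 tcp [ 553.  -293.   237.3] yaw -169.4 z [-1.8e-03  8.0e-04 -1.0e+00] F [-0.1 -0.2 -0.1] gap 85.3 q [-0.49  0.36  0.1   1.31 -0.   -0.67]
[0.0531, 0.3826, -0.0029, 0.0006, -0.0011, 0.1177] [-0.0012, 0.7399, 0.06, 0.0251, -0.3338, 0.091]
[[-0.865 -0.038  0.5  ]
 [-0.033  0.999  0.019]
 [-0.5   -0.    -0.866]]
```

>>> apply_moves --pt "0.04 0.38 0 0 0 0.1177" --pt "0.04 0.38 0 0 0 0.1177" --pt "0.04 0.38 0 0 0 0.1177" --pt "0.04 0.38 0 0 0 0.1177" --pt "0.04 0.38 0 0 0 0.1177" --pt "0.04 0.38 0 0 0 0.1177" --pt "0.04 0.38 0 0 0 0.1177" --pt "0.04 0.38 0 0 0 0.1177" --pt "0.04 0.38 0 0 0 0.1177" --fingers 1

```text
t: 19.58
tcp_pos: [464.2, 2.4, 237.4]
eef_rot: [[-1.0, -0.005, -0.003], [-0.005, 1.0, 0.001], [0.003, 0.001, -1.0]]
force: [0.5, -0.3, -0.6]
finger_gap: 0.2
gripper_force: 0.0
```

```bash
python3 - <<'E'
from h import *
rep();print(rel([445,289,190],press()))
E
```

```text
t 19.58 tcp [464.2   2.4 237.4] yaw -179.73 z [-2.6e-03  7.0e-04 -1.0e+00] F [ 0.5 -0.3 -0.6] gap 0.2 q [ 0.    0.05 -0.29  1.24  0.   -0.  ]
[0.0222, 0.3583, 0.0596, -0.0051, -0.3349, -0.0211]
```

>>> apply_moves --pt "0.0222 0.3583 0.06 -0.005 -0.335 -0.021" --pt "0.0222 0.3583 0.06 -0.005 -0.335 -0.021" --pt "0.0222 0.3583 0.06 -0.005 -0.335 -0.021" --pt "0.0222 0.3583 0.06 -0.005 -0.335 -0.021" --pt "0.0222 0.3583 0.06 -0.005 -0.335 -0.021" --pt "0.0222 0.3583 0.06 -0.005 -0.335 -0.021" --pt "0.0222 0.3583 0.06 -0.005 -0.335 -0.021" --pt "0.0222 0.3583 0.06 -0.005 -0.335 -0.021" --pt "0.0222 0.3583 0.06 -0.005 -0.335 -0.021" --pt "0.0222 0.3583 0.06 -0.005 -0.335 -0.021"

```text
t: 20.42
tcp_pos: [448.4, 285.0, 189.2]
eef_rot: [[-0.865, -0.034, 0.501], [-0.031, 0.999, 0.013], [-0.501, -0.004, -0.866]]
force: [0.8, 0.4, -0.2]
finger_gap: 0.4
gripper_force: 0.0
```

```bash
python3 - <<'E'
from h import *
rep();print(rel([468,291,133],press()))
E
```

```text
t 20.42 tcp [448.4 285.  189.2] yaw -177.95 z [ 0.5007  0.0134 -0.8655] F [ 0.8  0.4 -0.2] gap 0.4 q [ 0.81 -0.15 -0.71  0.61 -0.36  0.7 ]
[0.0137, 0.007, 0.0732, -0.0037, 0.0006, -0.0014]
```

>>> apply_moves --pt "0.0137 0.007 0.03 -0.0037 0.0006 -0.0014" --pt "0.0137 0.007 0.06 -0.0037 0.0006 -0.0014" --pt "0.0137 0.007 0.073 -0.0037 0.0006 -0.0014" --pt "0.0137 0.007 0.073 -0.0037 0.0006 -0.0014" --pt "0.0137 0.007 0.073 -0.0037 0.0006 -0.0014" --pt "0.0137 0.007 0.073 -0.0037 0.0006 -0.0014"

```text
t: 20.92
tcp_pos: [469.0, 291.1, 135.3]
eef_rot: [[-0.864, -0.036, 0.502], [-0.03, 0.999, 0.021], [-0.502, 0.003, -0.865]]
force: [-0.4, 0.2, 0.1]
finger_gap: -0.1
gripper_force: 0.0
```

```bash
python3 - <<'E'
from keys import *
s=rep(); p,d,c=cap('wrist'); np.savez('w9.npz',p=p,d=d,m=c['mtx'],w=c['world_to_cam']); s=rep()
o=keys(p,d,c,hi=(540,420))
for k,v in o.items(): print(k,'in tool',(s['eef_rot'].T@(v-s['tcp_pos'])).round(1))
W=cloud(c,d); h=cv2.cvtColor(p,cv2.COLOR_RGB2HSV)
T=(W-s['tcp_pos'])@s['eef_rot']
m=(d>0)&(abs(T[...,0])<70)&(abs(T[...,1])<90)&(T[...,2]>50)&(T[...,2]<95)&(h[...,1]<60)&(h[...,2]>60)
q=W[m]; u,sv,vt=np.linalg.svd(q-q.mean(0),full_matrices=False); n=vt[2]*np.sign(vt[2][2]); print('panel n',n.round(3),len(q),(sv/len(q)**.5).round(2))
t=(d>0)&(abs(T[...,1])<15)&(abs(T[...,0])<15)&(T[...,2]<0); print('tip z',np.sort(T[t][:,2])[-20:].round(1)[::5])
E
```

```text
t 20.92 tcp [469.  291.1 135.3] yaw -178.03 z [ 0.5017  0.0208 -0.8648] F [-0.4  0.2  0.1] gap -0.1 q [ 0.78 -0.06 -0.78  0.45 -0.34  0.67]
t 20.97 tcp [469.  291.8 135.7] yaw -178.01 z [ 0.5021  0.0217 -0.8645] F [-0.5 -0.7 -0.1] gap 0.4 q [ 0.78 -0.06 -0.78  0.45 -0.34  0.67]
green [323, 165, 35, 33, 864] [340.3 181.2] mean [490.9 368.1  77.8] med [490.4 367.7  78.2] [32. 32. 21.]
blue [269, 165, 33, 34, 878] [284.9 181.6] mean [493.2 318.7  77.7] med [492.5 318.6  78.2] [33. 30. 23.]
red [213, 166, 34, 33, 864] [229.7 181.9] mean [495.1 269.4  77.8] med [494.6 269.7  78.3] [33. 31. 22.]
yellow [158, 166, 35, 33, 893] [174.7 181.9] mean [497.  220.2  77.6] med [496.2 220.4  78.2] [31. 32. 22.]
bar ((477.00390625, 292.9214172363281), (116.95628356933594, 228.47218322753906), 2.376370906829834) 194.99518720759147 [440.56252344 291.2007266  176.06776777]
green in tool [ 8.2 74.9 62.1]
blue in tool [ 7.8 25.8 62.1]
red in tool [  7.4 -23.2  62. ]
yellow in tool [  7.6 -72.5  61.8]
panel n [-0.505 -0.019  0.863] 17439 [53.3  40.99  2.11]
tip z [-37.1 -36.6 -36.1 -35.8]
```

```bash
python3 - <<'E'
from h import *
z=np.load('top2.npz');a=dict(mtx=z['m'],world_to_cam=z['w']);z=np.load('scene2.npz');b=dict(mtx=z['m'],world_to_cam=z['w']);z=np.load('w9.npz');w=dict(mtx=z['m'],world_to_cam=z['w'])
for zz in (78,80): print(zz,'blue',ray(a,137.8,222.8,zz).round(1),ray(b,376.2,267.3,zz).round(1),ray(w,284.9,181.6,zz).round(1))
s=rep()
# dense profile along blue key column in wrist depth: tool coords
T=(cloud(w,z['d'])-s['tcp_pos'])@s['eef_rot']
for r in range(155,212,3): print(r,T[r,285].round(1),z['p'][r,285])
E
```

```text
78 blue [494.6 317.9  78. ] [500.4 316.4  78. ] [492.8 318.6  78. ]
80 blue [494.4 317.4  80. ] [501.7 316.6  80. ] [490.8 318.3  80. ]
t 20.97 tcp [469.  291.8 135.7] yaw -178.01 z [ 0.5021  0.0217 -0.8645] F [-0.5 -0.7 -0.1] gap 0.4 q [ 0.78 -0.06 -0.78  0.45 -0.34  0.67]
155 [28.6 26.9 79.1] [60 64 69]
158 [27.  26.2 72.4] [34 33 36]
161 [24.5 26.2 71.2] [35 32 38]
164 [21.9 26.2 70.7] [25 25 32]
167 [20.4 25.7 64.8] [ 26  50 102]
170 [18.3 25.5 62.2] [ 56 106 216]
173 [15.9 25.4 60.8] [ 58 112 225]
176 [13.2 25.5 60.8] [ 58 112 226]
179 [10.2 25.7 61.8] [ 57 110 226]
182 [ 7.9 25.6 59.9] [ 55 110 225]
185 [ 4.6 25.9 61.7] [ 57 111 226]
188 [ 2.2 25.8 60.6] [ 55 109 226]
191 [-0.5 25.9 60.2] [ 55 110 227]
194 [-3.4 26.  60.6] [ 54 110 228]
197 [-9.9 27.3 71.4] [ 41  67 140]
200 [-12.8  27.3  71. ] [50 50 54]
203 [-19.8  28.6  82.3] [163 171 183]
206 [-23.8  29.   84.3] [169 176 188]
209 [-26.6  28.9  83.3] [121 129 137]
```

Key centres in the tool frame (x≈6.6, z≈61): green y 74.9, blue 25.7, red -23.3, yellow -72.6. I move over blue, stopping about 8 mm short.

>>> apply_moves --pt "0.0083 0.0315 0.02 0 0 0" --pt "0.0083 0.0315 0.05 0 0 0" --pt "0.0083 0.0315 0.08 0 0 0" --pt "0.0083 0.0315 0.1 0 0 0" --pt "0.0083 0.0315 0.11 0 0 0" --pt "0.0083 0.0315 0.112 0 0 0" --pt "0.0083 0.0315 0.112 0 0 0" --pt "0.0083 0.0315 0.112 0 0 0"

```text
t: 21.63
tcp_pos: [506.8, 319.7, 54.9]
eef_rot: [[-0.864, -0.038, 0.502], [-0.031, 0.999, 0.022], [-0.502, 0.004, -0.865]]
force: [-0.6, -0.9, -0.1]
finger_gap: -0.1
gripper_force: 0.0
```

```bash
cat > chk.py <<'E'
from h import *
import sys
s=rep(); z=np.load('w9.npz'); 
R0=press(2.2); p0=np.array([469.0,291.8,135.7]); R9=np.array([[-.8640,-.0360,.5021],[-.030,.999,.0217],[-.502,.003,-.8645]])
for k,y in dict(green=74.9,blue=25.7,red=-23.3,yellow=-72.6).items():
    w=p0+R9@[6.6,y,61.2]; print(k,w.round(1),'tool',(s['eef_rot'].T@(w-s['tcp_pos'])).round(1), rel(w-60*s['eef_rot'][:,2],s['eef_rot'],s)[:3])
p,d,c=cap('wrist'); K=cv2.cvtColor(p,cv2.COLOR_RGB2HSV)
T=(cloud(c,d)-s['tcp_pos'])@s['eef_rot']
t=(d>0)&(abs(T[...,1])<8)&(abs(T[...,0])<13)&(T[...,2]<-30)&(T[...,2]>-60); q=T[t]; print('tip',len(q),q[:,2].max() if len(q) else 0, 'y',np.percentile(q[:,1],[2,98]))
print('tilt rv',(Ro.from_matrix(s['eef_rot'].T@R0).as_rotvec()/(np.pi/2)).round(4))
E
python3 chk.py
```

```text
t 21.63 tcp [506.8 319.7  54.9] yaw -177.92 z [ 0.5019  0.0224 -0.8646] F [-0.6 -0.9 -0.1] gap -0.1 q [ 0.76  0.14 -0.79  0.22 -0.34  0.66]
green [491.3 367.8  79.7] tool [ -0.6  48.7 -28.1] [-0.0008, 0.0609, -0.1101]
blue [493.1 318.6  79.6] tool [ -0.6  -0.4 -28.2] [-0.0007, -0.0006, -0.1103]
red [494.9 269.7  79.4] tool [ -0.5 -49.4 -28.3] [-0.0006, -0.0618, -0.1104]
yellow [496.6 220.4  79.3] tool [ -0.4 -98.7 -28.4] [-0.0005, -0.1234, -0.1105]
tip 624 -35.806414406801935 y [-7.72420476  7.62173748]
tilt rv [ 0.002   0.0018 -0.0012]
```

>>> apply_moves --pt "0 0 0.003 0 0 0" --pt "0 0 0.006 0 0 0" --pt "0 0 0.009 0 0 0" --pt "0 0 0.012 0 0 0" --pt "0 0 0.012 0 0 0"

```text
t: 22.1
tcp_pos: [511.9, 320.2, 46.4]
eef_rot: [[-0.864, -0.039, 0.502], [-0.032, 0.999, 0.023], [-0.503, 0.004, -0.864]]
force: [-6.5, -1.5, 10.5]
finger_gap: -0.0
gripper_force: 6.4
```

12 N along the panel normal. I back off in steps to read the spring profile and confirm the key was bottomed.

>>> apply_moves --pt "0 0 -0.002 0 0 0" --pt "0 0 -0.002 0 0 0" --pt "0 0 -0.002 0 0 0"

```text
t: 22.35
tcp_pos: [511.2, 320.2, 47.5]
eef_rot: [[-0.864, -0.038, 0.502], [-0.031, 0.999, 0.023], [-0.503, 0.004, -0.864]]
force: [-0.8, 0.4, 4.2]
finger_gap: 0.2
gripper_force: 2.1
```

>>> apply_moves --pt "0 0 -0.003 0 0 0" --pt "0 0 -0.003 0 0 0" --pt "0 0 -0.003 0 0 0"

```text
t: 22.6
tcp_pos: [509.4, 319.6, 49.0]
eef_rot: [[-0.864, -0.038, 0.501], [-0.032, 0.999, 0.022], [-0.502, 0.003, -0.865]]
force: [0.3, 2.0, 3.0]
finger_gap: -0.1
gripper_force: 1.4
```

>>> apply_moves --pt "0 0 -0.003 0 0 0" --pt "0 0 -0.003 0 0 0" --pt "0 0 -0.003 0 0 0"

```text
t: 22.85
tcp_pos: [507.7, 319.0, 50.6]
eef_rot: [[-0.865, -0.038, 0.5], [-0.032, 0.999, 0.021], [-0.501, 0.002, -0.865]]
force: [-0.5, 0.0, 1.6]
finger_gap: 0.2
gripper_force: 0.8
```

The spring profile (4.2, 3.0, 1.6 N as it rises) shows blue was bottomed. I retract, cross well clear of red, and hover over yellow.

>>> apply_moves --pt "0 0 -0.02 0 0 0" --pt "0 0 -0.05 0 0 0" --pt "0 0 -0.06 0 0 0" --pt "0 0 -0.06 0 0 0" --pt "0 -0.04 -0.06 0 0 0" --pt "0 -0.08 -0.06 0 0 0" --pt "0 -0.115 -0.06 0 0 0" --pt "0 -0.123 -0.06 0 0 0" --pt "0 -0.123 -0.06 0 0 0" --pt "0 -0.123 -0.06 0 0 0"

```text
t: 23.68
tcp_pos: [488.0, 219.8, 91.8]
eef_rot: [[-0.865, -0.037, 0.501], [-0.031, 0.999, 0.021], [-0.501, 0.003, -0.865]]
force: [0.8, 0.8, 0.0]
finger_gap: 0.1
gripper_force: 0.0
```

```bash
python3 chk.py; python3 - <<'E'
from keys import *
p,d,c=cap('wrist'); s=monitor.read_state(); o=keys(p,d,c,hi=(540,420))
for k,v in o.items(): print(k,'in tool',(s['eef_rot'].T@(v-s['tcp_pos'])).round(1))
E
```

```text
t 23.68 tcp [488.  219.8  91.8] yaw -177.97 z [ 0.5008  0.0214 -0.8653] F [0.8 0.8 0. ] gap 0.1 q [ 0.61 -0.07 -0.91  0.27 -0.27  0.51]
green [491.3 367.8  79.7] tool [ -1.4 147.7  15.3] [-0.0017, 0.1846, -0.0559]
blue [493.1 318.6  79.6] tool [-1.3 98.5 15.2] [-0.0016, 0.1231, -0.056]
red [494.9 269.7  79.4] tool [-1.2 49.5 15.2] [-0.0016, 0.0619, -0.056]
yellow [496.6 220.4  79.3] tool [-1.2  0.2 15.1] [-0.0015, 0.0003, -0.0561]
tip 633 -35.23300087341515 y [-7.71654309  7.66429124]
tilt rv [ 0.0014  0.001  -0.0016]
green [429, 188, 45, 38, 1305] [450.5 206. ] mean [490.4 365.9  77.2] med [489.9 365.2  77.7] [32. 35. 23.]
blue [363, 188, 44, 39, 1299] [384.8 206.6] mean [492.8 317.3  77.3] med [492.2 316.9  77.9] [33. 34. 22.]
red [299, 188, 41, 40, 1262] [318.9 207.1] mean [494.9 268.4  77.4] med [494.2 268.1  78. ] [33. 32. 23.]
yellow [233, 188, 40, 37, 1171] [252.8 206.5] mean [496.1 219.3  77.3] med [495.4 219.2  77.9] [32. 30. 22.]
bar ((451.5344543457031, 276.3536071777344), (246.10765075683594, 73.67237854003906), 68.89619445800781) 194.99996032556405 [423.91860344 218.71264077 182.91729197]
green in tool [  1.2 144.   16.6]
blue in tool [ 0.7 95.6 16.5]
red in tool [ 0.5 46.8 16.3]
yellow in tool [ 1.  -2.1 15.9]
```

>>> apply_moves --pt "0 -0.001 0.02 0 0 0" --pt "0 -0.001 0.04 0 0 0" --pt "0 -0.001 0.052 0 0 0" --pt "0 -0.001 0.055 0 0 0" --pt "0 -0.001 0.058 0 0 0" --pt "0 -0.001 0.061 0 0 0" --pt "0 -0.001 0.064 0 0 0" --pt "0 -0.001 0.0655 0 0 0" --pt "0 -0.001 0.0655 0 0 0"

```text
t: 24.53
tcp_pos: [513.9, 221.0, 47.0]
eef_rot: [[-0.865, -0.039, 0.501], [-0.032, 0.999, 0.023], [-0.501, 0.004, -0.865]]
force: [-3.2, 2.3, 1.6]
finger_gap: 0.0
gripper_force: 2.0
```

>>> apply_moves --pt "0 0 0.001 0 0 0" --pt "0 0 0.002 0 0 0" --pt "0 0 0.002 0 0 0"

```text
t: 24.78
tcp_pos: [514.8, 220.9, 45.7]
eef_rot: [[-0.865, -0.039, 0.501], [-0.032, 0.999, 0.023], [-0.502, 0.004, -0.865]]
force: [-7.3, 3.2, 6.6]
finger_gap: 0.0
gripper_force: 4.3
```

>>> apply_moves --pt "0 0 0.0008 0 0 0" --pt "0 0 0.0008 0 0 0" --pt "0 0 0.0008 0 0 0"

```text
t: 25.03
tcp_pos: [514.9, 221.0, 45.7]
eef_rot: [[-0.864, -0.039, 0.501], [-0.032, 0.999, 0.023], [-0.502, 0.004, -0.865]]
force: [-13.0, 1.6, 13.4]
finger_gap: 0.3
gripper_force: 9.4
```

Yellow is bottomed (19 N, no further motion). I retract, cross to green at a distance, then measure.

>>> apply_moves --pt "0 0 -0.02 0 0 0" --pt "0 0 -0.05 0 0 0" --pt "0 0 -0.07 0 0 0" --pt "0 0 -0.07 0 0 0" --pt "0 0.04 -0.07 0 0 0" --pt "0 0.08 -0.07 0 0 0" --pt "0 0.12 -0.07 0 0 0" --pt "0 0.16 -0.07 0 0 0" --pt "0 0.1845 -0.07 0 0 0" --pt "0 0.1845 -0.07 0 0 0"

```text
t: 25.87
tcp_pos: [482.6, 371.1, 94.0]
eef_rot: [[-0.864, -0.041, 0.503], [-0.033, 0.999, 0.025], [-0.503, 0.005, -0.864]]
force: [0.2, -0.1, 0.0]
finger_gap: -0.2
gripper_force: 0.0
```

>>> apply_moves --pt "0 0 0 0 0 0" --pt "0 0 0 0 0 0"

```text
t: 26.03
tcp_pos: [481.3, 365.5, 92.8]
eef_rot: [[-0.865, -0.038, 0.501], [-0.032, 0.999, 0.02], [-0.501, 0.001, -0.865]]
force: [-0.1, -0.2, -1.4]
finger_gap: -0.1
gripper_force: 0.0
```

```bash
python3 chk.py; python3 - <<'E'
from keys import *
p,d,c=cap('wrist'); s=monitor.read_state(); o=keys(p,d,c,hi=(540,420))
for k,v in o.items(): print(k,'in tool',(s['eef_rot'].T@(v-s['tcp_pos'])).round(1))
E
```

```text
t 26.03 tcp [481.3 365.5  92.8] yaw -177.87 z [ 0.5006  0.0199 -0.8654] F [-0.1 -0.2 -1.4] gap -0.1 q [ 0.87  0.12 -0.7   0.38 -0.38  0.76]
green [491.3 367.8  79.7] tool [-2.2  1.9 16.3] [-0.0027, 0.0023, -0.0546]
blue [493.1 318.6  79.6] tool [ -2.1 -47.3  16.4] [-0.0026, -0.0591, -0.0545]
red [494.9 269.7  79.4] tool [ -1.9 -96.3  16.4] [-0.0024, -0.1204, -0.0545]
yellow [496.6 220.4  79.3] tool [  -1.8 -145.6   16.5] [-0.0023, -0.182, -0.0544]
tip 624 -35.88461409998882 y [-7.70763171  7.6656696 ]
tilt rv [ 0.0004  0.0007 -0.0006]
green [241, 188, 38, 36, 1108] [259.9 206.7] mean [489.8 369.   77.7] med [489.2 368.9  78.1] [30. 29. 21.]
blue [174, 188, 41, 39, 1212] [194.1 207.4] mean [492.4 320.   77.6] med [491.6 320.2  78.3] [32. 32. 23.]
red [107, 189, 43, 39, 1259] [128.3 207.4] mean [494.4 270.8  77.5] med [493.9 271.4  78. ] [33. 33. 22.]
yellow [41, 189, 46, 39, 1331] [ 63.2 207.4] mean [496.4 222.   77.4] med [495.9 222.5  78. ] [33. 35. 23.]
bar ((454.28704833984375, 296.73834228515625), (72.95283508300781, 260.1064758300781), 25.649751663208008) 194.99923753097676 [419.31398807 360.19059091 181.07882613]
green in tool [ 0.6  3.6 17. ]
blue in tool [ -0.  -45.3  17.1]
red in tool [ -0.3 -94.1  17.4]
yellow in tool [  -0.5 -143.    17.4]
```

>>> apply_moves --pt "-0.001 0.0028 0.02 0 0 0" --pt "-0.001 0.0028 0.04 0 0 0" --pt "-0.001 0.0028 0.052 0 0 0" --pt "-0.001 0.0028 0.056 0 0 0" --pt "-0.001 0.0028 0.059 0 0 0" --pt "-0.001 0.0028 0.062 0 0 0" --pt "-0.001 0.0028 0.065 0 0 0" --pt "-0.001 0.0028 0.067 0 0 0" --pt "-0.001 0.0028 0.067 0 0 0"

```text
t: 26.88
tcp_pos: [509.0, 369.8, 48.0]
eef_rot: [[-0.864, -0.038, 0.501], [-0.032, 0.999, 0.021], [-0.502, 0.002, -0.865]]
force: [-1.6, -2.1, 3.1]
finger_gap: 0.3
gripper_force: 1.9
```

>>> apply_moves --pt "0 0 0.001 0 0 0" --pt "0 0 0.002 0 0 0" --pt "0 0 0.0028 0 0 0" --pt "0 0 0.0028 0 0 0"

```text
t: 27.22
tcp_pos: [510.0, 369.9, 46.5]
eef_rot: [[-0.864, -0.038, 0.502], [-0.032, 0.999, 0.021], [-0.502, 0.002, -0.865]]
force: [-6.5, -5.6, 10.2]
finger_gap: 0.2
gripper_force: 6.5
```

>>> apply_moves --pt "0 0 0.0006 0 0 0" --pt "0 0 0.0006 0 0 0" --pt "0 0 0.0006 0 0 0"

```text
t: 27.47
tcp_pos: [510.0, 369.9, 46.4]
eef_rot: [[-0.864, -0.039, 0.502], [-0.032, 0.999, 0.021], [-0.502, 0.002, -0.865]]
force: [-10.7, -5.6, 15.2]
finger_gap: -0.1
gripper_force: 9.4
```

Green is bottomed. I retract clear and check everything at the end.

>>> apply_moves --pt "0 0 -0.02 0 0 0" --pt "0 0 -0.06 0 0 0" --pt "0 0 -0.1 0 0 0" --pt "0 0 -0.14 0 0 0" --pt "0 0 -0.16 0 0 0" --pt "0 0 -0.16 0 0 0" --pt "0 0 -0.16 0 0 0" --pt "0 0 -0.16 0 0 0"

```text
t: 28.13
tcp_pos: [446.0, 367.4, 155.3]
eef_rot: [[-0.865, -0.039, 0.501], [-0.032, 0.999, 0.022], [-0.501, 0.003, -0.865]]
force: [-0.2, 0.7, -0.5]
finger_gap: 0.0
gripper_force: 0.0
```

```bash
python3 - <<'E'
from keys import *
rep(); a=np.load('scene.npz')
p,d,c=cap('scene'); W=cloud(c,d); W0=cloud(c,a['d'])
h=cv2.cvtColor(p,cv2.COLOR_RGB2HSV)
m=(h[...,1]<50)&(h[...,2]>120)&(abs(W[...,2]-87)<7)&(abs(W[...,0]-554)<95)&(abs(W[...,1]+293)<75)
q=W[m];A=np.c_[q[:,0]-554,q[:,1]+293,np.ones(len(q))];print('caddy',m.sum(),np.linalg.lstsq(A,q[:,2],rcond=None)[0].round(3),q.mean(0).round(1))
for n,(u,v,r) in dict(bottle=(158,180,28),beaker=(325,320,30),box=(193,272,25)).items():
    print(n,'changed px',(np.abs(p[v-r:v+r,u-r:u+r].astype(int)-a['p'][v-r:v+r,u-r:u+r]).max(-1)>50).sum(),'of',4*r*r)
E
```

```text
t 28.13 tcp [446.  367.4 155.3] yaw -177.87 z [ 0.5005  0.0218 -0.8654] F [-0.2  0.7 -0.5] gap 0.0 q [ 0.94  0.01 -0.65  0.56 -0.4   0.83]
caddy 684 [ 1.0000e-03 -1.2000e-02  8.8202e+01] [ 567.8 -289.8   88.2]
bottle changed px 186 of 3136
beaker changed px 0 of 3600
box changed px 127 of 2500
```

```bash
python3 -c "
from workcell import job; print(job.close_job())"
```

```text
the job is handed in; nothing more can be done
None
```

The caddy is seated flush on both pins and released. Blue, yellow and green were then each pressed fully in, in that order, without touching red, and the job was handed in at about 28 s.

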